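# Line up the reagent bottles by height

## Robot

A 7-joint arm with a two-finger parallel gripper is mounted at the origin on a cart in front of the work surface, level with it; the furniture and walls round the work are solid. World frame = base frame: x ahead of the robot, y to its left, z up, the work surface at z = 0. Lengths are in m, angles in rad, forces in N, time in s.
With the tool pointing down it reaches from about 0.425 to 0.95 m from the base axis. Payload 16.7 kg.
Tool frame: the origin (TCP) lies midway between the tips of the shut fingers; the grasp point (between the pads) lies 19 mm behind it; y points along the fingers, z is the direction in which the jaws open and shut, and the axes are right-handed (so a half turn about y gives the same grasp; the last joint's range is limited). The gripper opens to 94 mm and grips with 3 to 60 N. Pads are 16 mm wide; open, the fingers measure 119 mm over their backs; the gripper's body (75 mm by 177 mm) begins 78 mm behind the grasp point.
Start: joints at [-1.425, 0.426, 0.074, 1.606, -0.034, 1.111, -0.067], TCP at [0.197, 0.646, 0.205] pointing down, gripper open.
Joint ranges: [-2.85, 2.85], [-0.5, 2.14], [-1.23, 1.37], [0.21, 2.46], [-1.02, 4.16], [0.16, 2.05], [-2.73, 2.73]. Speed limits (rad/s): [1.89, 1.89, 2.39, 2.39, 3.01, 3.01, 3.01].

## Interface

Orientations are given as a unit quaternion [x, y, z, w].
In Python, from workcell import ctrl, vision gives the robot as it stands.
- The arm moves only by the tool apply_moves, never from a script. Its argument "targets" is a list of rows, each an object of numbers: "wx", "wy", "wz": the turn, a rotation vector about the tool's x, y, z in degrees; "x", "y", "z": the shift along the tool's x, y, z in cm; "gripper": the closure in counts, from 0 (fully open) to 255 (shut). In form: [{"wx": .., "wy": .., "wz": .., "x": .., "y": .., "z": .., "gripper": ..}, ...]. A call has 1 to 20 rows; each row is the pose to reach, as a shift and turn from the pose commanded when the call began, along the tool's axes at that moment; what a row does not reach only later rows make up. A row lasts 1/10 s, in which the tool goes at most 50 mm and 8.59 degrees, less where a joint would pass 70% of its speed; a pose out of reach is approached as far as the arm can. A call with a gripper value outside its range is refused whole. The fingers move at their own pace and stop on an object; "grip_force" is the grip in N (left out, the last holds). Time passes only in rows, so rows that repeat a pose let the fingers close. It gives the time, the measured TCP pose, the force and the opening at its end, in the units of the state.
- ctrl.observe(): the state, without advancing time (a new reading comes with each control period).
- vision.get_image(name): name is "side" or "top"; returns (picture, depth): 400x640x3 uint8, red, green, blue; 400x640 float32, m along the optical axis (not along the pixel's ray), 0 where there is no reading.
- vision.get_calibration(name): a dict with "fx", "fy", "cx", "cy" (pixels), "eye" and "orientation" of the camera in the world. Camera axes: x right, y down, z forward; pixel columns grow to the right and rows downward; lengths in m; the calibration is good to about 2 mm. A picture is of the moment at which its call begins. get_calibration takes no time and is no camera call.
- ctrl.finish_job(): hands the job in, once; it reports no verdict.
The state is a dict: "t": time; "qpos": joint angles; "dq": joint speeds; "joint_torque": joint torques, N m; "eef_pos": TCP position; "orientation": TCP orientation; "contact_force": force on the tool from outside, world axes, zero at the start; "wrist_torque": the same for the moment, N m; "finger_gap": opening from 0.0 (shut) to 1.0 (fully open).
Only numpy, scipy, OpenCV 4.12 (cv2) and the standard library are available. Lean on these libraries where they do the work, as an engineer would, in place of code of your own. Each camera call takes 0.05 s, during which the arm holds its last target.

## Task

Line up the four reagent bottles along the bottle rail in order of height: the shortest on the yellow pad, then taller and taller along the row, so that the tallest stands on the pad at the other end. Set each one down upright and gently in the middle of its own pad, knock none of them over, and leave the beaker and the timer where they are.

Things in the scene. Friction and masses are not known exactly. Their poses are not given: they have to be found in the camera images.
- bottle_dropper_center (a point): small brown glass bottle with a narrow black cap: 85 mm tall, round body 37 mm across (straight-sided up to about 55 mm above its base), cap 20 mm across; stands upright at the start, loose. This point is on its axis, half-way up (42.5 mm above its base); z is its own upward axis. One of the four bottles to line up.
- bottle_amber_center (a point): large brown glass bottle with a black cap: 105 mm tall, round body 54 mm across (straight-sided up to about 65 mm above its base), cap 30 mm across; stands upright at the start, loose. This point is on its axis, half-way up (52.5 mm above its base); z is its own upward axis. One of the four bottles to line up.
- bottle_clear_center (a point): whitish see-through bottle with a dark blue cap: 115 mm tall, round body 58 mm across (straight-sided up to about 72 mm above its base), cap 32 mm across; stands upright at the start, loose. This point is on its axis, half-way up (57.5 mm above its base); z is its own upward axis. One of the four bottles to line up.
- bottle_buffer_center (a point): opaque white bottle with a lighter blue cap, the largest of the four: 125 mm tall, round body 62 mm across (straight-sided up to about 78 mm above its base), cap 34 mm across; stands upright at the start, loose. This point is on its axis, half-way up (62.5 mm above its base); z is its own upward axis. One of the four bottles to line up.
- pad_yellow: yellow round pad, 72 mm across, 3 mm thick, fixed; at one end of the row (which end changes), where the line of bottles begins. Four pads lie in a straight row, centres 95 mm apart. Origin at the centre of its underside; its top face is 3 mm higher, 13 mm above the bench. x axis: across the row, away from the robot; y axis: along the row.
- pad_a: dark grey round pad, 72 mm across, 3 mm thick, fixed; one of the two middle places of the row (which of them is next to the yellow pad changes). Origin at the centre of its underside, its top face 3 mm higher; axes as for the yellow pad.
- pad_b: dark grey round pad, 72 mm across, 3 mm thick, fixed; the other middle place of the row. Origin at the centre of its underside, its top face 3 mm higher; axes as for the yellow pad.
- pad_end: dark grey round pad, 72 mm across, 3 mm thick, fixed; the end of the row opposite the yellow pad. Origin at the centre of its underside, its top face 3 mm higher; axes as for the yellow pad. The pads lie on a fixed aluminium strip, 400 x 110 x 10 mm, with a ledge along its far edge that stands 10 mm above the strip, 50 mm from the pad centres.
- beaker_center (a point): empty small glass beaker, 46 mm across, 58 mm tall, loose; a bystander to be left alone. Point on its axis, half-way up.
- timer_center (a point): white desk timer, 60 x 62 x 29 mm, loose; a bystander to be left alone. Point at its centre, half-way up.
Mind the look-alikes: they are no part of the job. Leave any red look-alike of the part that bears bottle_dropper_center alone.

How it is judged:
By the outcome, as a careful person would: the job done as asked, in the order asked, and still so for the second after the job is handed in, with the robot touching nothing.
It also fails if it takes over 120 s, if anything falls off the work surface, if the arm or the gripper's body presses on something with over 40 N, if the wrist force passes 120 N, or if a joint passes its speed limit or range.

## Working session

There is one attempt and no reset: what is moved stays moved. The work goes in short steps, Python scripts to look and compute and a tool call to move; the robot and the scene stay as the last step left them, time stands still between calls to the robot, and variables do not carry over. Pictures are saved under pics/ and viewed, and the job is handed in when it is done.

Besides the shell and the picture viewer there is one more tool, called as name(argument=value, ...), one argument or row to a line, values as JSON. apply_moves: Moves the arm, as the interface text tells. Its arguments: {"type":"object","properties":{"targets":{"type":"array"},"grip_force":{"type":"number"}},"required":["targets"]}

```bash
ls; mkdir -p pics; python3 - <<'E'
from workcell import ctrl, vision
import cv2
s=ctrl.observe(); print({k:(v if not hasattr(v,'round') else v) for k,v in s.items()})
import numpy as np
for n in("side","top"):
    im,d=vision.get_image(n); cv2.imwrite(f"pics/{n}0.png",im[...,::-1]); np.savez(f"{n}0.npz",im=im,d=d); print(n,vision.get_calibration(n))
E
```

```text
pics
{'t': 0.0, 'qpos': array([-1.42449057,  0.42671881,  0.07386555,  1.60660418, -0.03413142,
        1.11079727, -0.06708819]), 'dq': array([ 6.51231527e-04,  9.26371734e-04, -6.92786192e-05, -4.65853647e-04,
       -9.11881634e-04,  1.78025243e-03,  1.03634258e-03]), 'joint_torque': array([-6.61748090e-04, -9.35847473e+01,  3.66664298e+00, -4.54188287e+01,
       -4.88184602e-02,  2.07140768e-02,  1.36370536e-04]), 'eef_pos': array([0.19667114, 0.64525564, 0.2047861 ]), 'orientation': array([ 0.69983053, -0.10425991,  0.10417747, -0.69893787]), 'contact_force': array([-0.37648484, -1.30791326,  0.47065451]), 'wrist_torque': array([ 0.0699419 , -0.07645664,  0.01279198]), 'finger_gap': 0.9957881840521006}
side {'fx': 403.60830409895993, 'fy': 403.60830409895993, 'cx': 311.6682319126974, 'cy': 194.7873648786355, 'eye': array([0.53725416, 0.85111753, 0.63547452]), 'orientation': array([-0.00728765,  0.8846054 , -0.46618048,  0.00979452])}
top {'fx': 506.79727947105266, 'fy': 506.79727947105266, 'cx': 319.1212637535575, 'cy': 196.50844826279283, 'eye': array([0.26355484, 0.01574915, 1.53912826]), 'orientation': array([ 0.71416491, -0.69379824,  0.06451214, -0.06671336])}
```

View pics/side0.png

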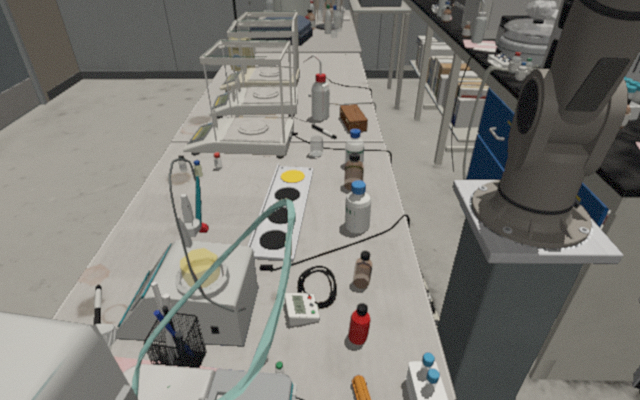

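View pics/top0.png

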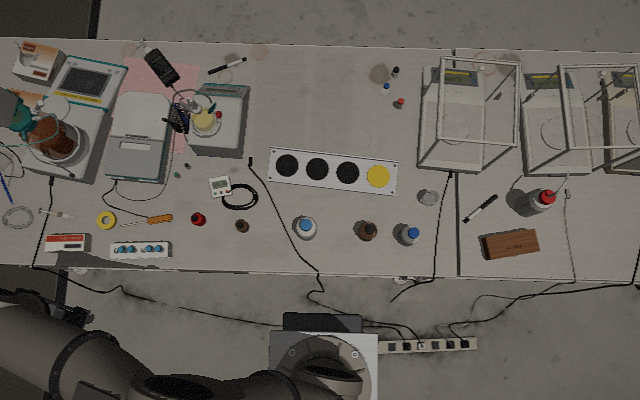

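The top view shows the pads at about (287,166), (317,169), (347,173) and yellow at (378,176). The bottles are dropper (242,226), buffer (305,227), amber (367,230) and clear (409,235). The red look-alike is at (198,219), the timer at (219,186) and the beaker at (428,198).

```bash
cat > h.py <<'E'
import numpy as np, cv2
from scipy.spatial.transform import Rotation as R
from workcell import ctrl, vision
def ray(n,u,v,z):
    c=vision.get_calibration(n); d=R.from_quat(c['orientation']).apply([(u-c['cx'])/c['fx'],(v-c['cy'])/c['fy'],1]); e=np.array(c['eye'])
    return e+d*(z-e[2])/d[2]
def proj(n,p):
    c=vision.get_calibration(n); q=R.from_quat(c['orientation']).inv().apply(np.array(p)-c['eye'])
    return np.array([c['fx']*q[0]/q[2]+c['cx'],c['fy']*q[1]/q[2]+c['cy']])
def cloud(n,d):
    c=vision.get_calibration(n); v,u=np.mgrid[:d.shape[0],:d.shape[1]]
    P=np.stack([(u-c['cx'])/c['fx']*d,(v-c['cy'])/c['fy']*d,d],-1)
    return R.from_quat(c['orientation']).apply(P.reshape(-1,3)).reshape(P.shape)+c['eye']
E
python3 - <<'E'
from h import *
np.set_printoptions(precision=4,suppress=True)
for n in("top","side"):
    f=np.load(n+"0.npz"); im,d=f['im'],f['d']; P=cloud(n,d)
    hsv=cv2.cvtColor(im,cv2.COLOR_RGB2HSV)
    print(n,'bench z',np.median(P[...,2][(abs(P[...,0]-.55)<.02)&(abs(P[...,1])<.2)]))
    # yellow pad, dark pads
    m=(hsv[...,0]>20)&(hsv[...,0]<32)&(hsv[...,1]>150)&(hsv[...,2]>80)
    dk=(im.max(2)<60)
    for nm,mm in(("yel",m),("dark",dk)):
        k,l,st,ce=cv2.connectedComponentsWithStats(mm.astype(np.uint8))
        for i in range(1,k):
            if 150<st[i,4]<1500 and st[i,2]<60 and st[i,3]<60:
                p=ray(n,*ce[i],.013)
                if .3<p[0]<1 and abs(p[1])<.5: print(nm,ce[i],st[i],p)
    # height blobs
    h=((P[...,2]>.03)&(P[...,2]<.2)&(P[...,0]>.35)&(P[...,0]<.8)&(abs(P[...,1])<.5)&(d>0))
    k,l,st,ce=cv2.connectedComponentsWithStats(h.astype(np.uint8))
    for i in range(1,k):
        if st[i,4]>25:
            q=P[l==i]; zt=np.percentile(q[:,2],97); t=q[q[:,2]>zt-.012]; print(ce[i],st[i],'ztop',zt,'topctr',t.mean(0), 'ext',np.ptp(t,axis=0))
E
python3 - <<'E'
import cv2
a=cv2.imread('pics/top0.png')[150:260,170:450]; cv2.imwrite('pics/topc.png',cv2.resize(a,None,fx=2.85,fy=2.85,interpolation=2))
b=cv2.imread('pics/side0.png')[110:360,230:430]; cv2.imwrite('pics/sidec.png',cv2.resize(b,None,fx=2.4,fy=2.4,interpolation=2))
E
```

```text
top bench z -0.00018803863383398678
yel [377.641 175.759] [367 165  22  23 390] [ 0.6208 -0.154   0.013 ]
dark [286.6103 165.1282] [276 154  22  23 390] [0.6464 0.1283 0.013 ]
dark [316.7106 168.646 ] [306 158  23  22 387] [0.6379 0.0347 0.013 ]
dark [347.2353 172.3606] [336 162  23  22 391] [ 0.6288 -0.06    0.013 ]
dark [240.7832 197.6764] [222 184  36  26 309] [0.5398 0.2645 0.013 ]
dark [364.7957 229.7304] [353 220  24  21 230] [ 0.4521 -0.1164  0.013 ]
dark [484.9185 246.    ] [478 232  21  28 184] [ 0.4134 -0.4783  0.013 ]
[210.0048 128.6482] [ 161  103   86   54 3155] ztop 0.16885207285293466 topctr [0.7364 0.3599 0.1684] ext [0.0636 0.1212 0.0423]
[448.443 151.931] [ 417  117   83   66 2422] ztop 0.12428270971666992 topctr [ 0.6442 -0.3799  0.1572] ext [0.0224 0.1947 0.0867]
[463.4272 127.5739] [441 116  45  25 941] ztop 0.07882137849324246 topctr [ 0.765  -0.3811  0.0736] ext [0.0702 0.1354 0.0171]
[250.3438 161.2188] [248 157   5  10  32] ztop 0.03860009811567223 topctr [0.6503 0.2383 0.034 ] ext [0.028  0.0113 0.0098]
[432.0485 196.3107] [424 189  16  17 103] ztop 0.061991
[... 2225 characters left out ...]
] ztop 0.13904394284275945 topctr [0.7198 0.3947 0.1375] ext [0.0535 0.16   0.0443]
[363.0668 265.4084] [354 250  19  30 404] ztop 0.08532883327791188 topctr [0.4507 0.2542 0.082 ] ext [0.0182 0.0209 0.014 ]
[266.0494 266.5432] [259 264  15   7  81] ztop 0.037959427149801404 topctr [0.6527 0.2408 0.0345] ext [0.0298 0.0135 0.0083]
[359.7146 319.7278] [349 303  22  33 529] ztop 0.08539658580797521 topctr [0.4678 0.3887 0.0823] ext [0.0188 0.018  0.0131]
[421.7958 367.0935] [408 352  31  31 524] ztop 0.08900311855452689 topctr [0.3759 0.4851 0.086 ] ext [0.0176 0.0176 0.0135]
[278.6  364.48] [275 361   8   8  50] ztop 0.03637448729658113 topctr [0.6062 0.4648 0.0341] ext [0.0115 0.0104 0.0065]
```

View pics/topc.png

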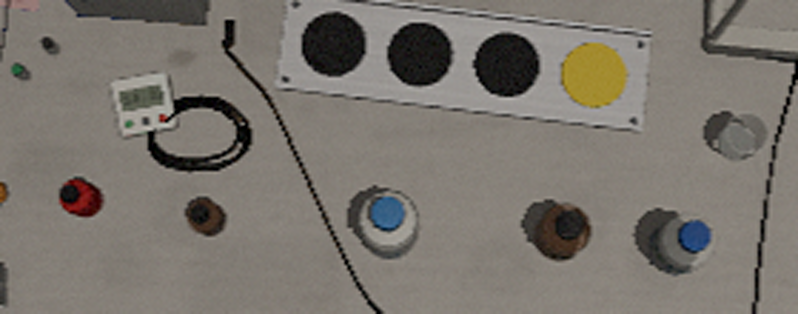

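View pics/sidec.png

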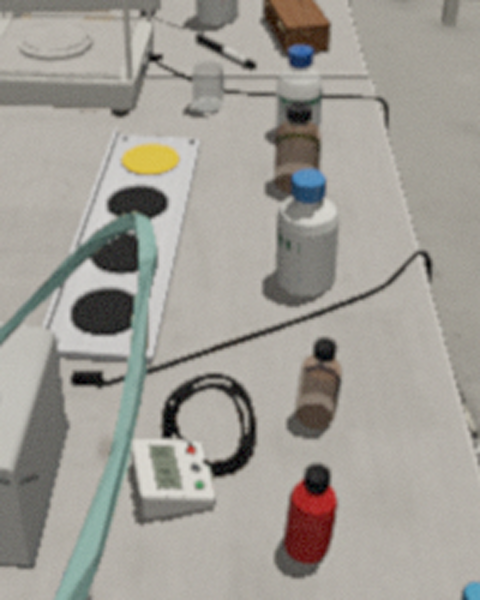

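```bash
python3 - <<'E'
from h import *
np.set_printoptions(precision=4,suppress=True)
s=ctrl.observe(); M=R.from_quat(s['orientation']).as_matrix(); print(M)
f=np.load("side0.npz"); P=cloud("side",f['d'])
for u,v in((288,206),(270,215),(240,240),(285,260),(275,330),(215,260)): print(P[v-2:v+3,u-2:u+3].reshape(-1,3)[:, :].mean(0),f['im'][v,u])
# pads avg of the views
row=np.array([.0256,.2823]); row/=np.linalg.norm(row); print(row)
n=np.array([row[1],-row[0]])
for zs in (1,-1):
    z=np.array([*(zs*n),0]); y=np.array([0,0,-1.]); x=np.cross(y,z)
    T=np.stack([x,y,z],1); rv=R.from_matrix(M.T@T).as_rotvec(degrees=True); print(zs,rv, 'x',x)
# caps by colour, top and side
for n in("top","side"):
    f=np.load(n+"0.npz"); P=cloud(n,f['d'])
    for nm,c,h in(("drop",(.449,.253),.085),("amb",(.445,-.122),.105),("clear",(.437,-.246),.115),("buf",(.448,.059),.125)):
        m=(abs(P[...,0]-c[0])<.025)&(abs(P[...,1]-c[1])<.025)&(abs(P[...,2]-h)<.006)&(f['d']>0)
        uv=np.argwhere(m)[:,::-1].astype(np.float32); (cu,r)=cv2.minEnclosingCircle(uv)
        print(n,nm,m.sum(),uv.mean(0),r,ray(n,*uv.mean(0),h))
E
```

```text
[[ 0.9566 -0.0003  0.2916]
 [-0.2916 -0.0012  0.9566]
 [ 0.0001 -1.     -0.0012]]
[0.5627 0.6059 0.4568] [149 177 168]
[0.6365 0.2283 0.1596] [63 64 56]
[0.6131 0.5645 0.3869] [ 86 112 104]
[0.5564 0.695  0.4866] [137 167 158]
[0.5867 0.5712 0.2638] [134 147 140]
[0.6685 0.489  0.2897] [158 150 107]
[0.0903 0.9959]
1 [ 0.0536 78.2299  0.05  ] x [-0.0903 -0.9959 -0.    ]
-1 [   0.0529 -101.77     -0.0567] x [0.0903 0.9959 0.    ]
top drop 28 [239.7143 224.6786] 3.2841947078704834 [0.4474 0.2512 0.085 ]
top amb 74 [369.6892 228.3108] 4.953968524932861 [ 0.4452 -0.1223  0.105 ]
top clear 95 [413.8105 232.3158] 5.669745922088623 [ 0.4362 -0.2459  0.115 ]
top buf 106 [305.934  224.3302] 6.020897388458252 [0.4488 0.0588 0.125 ]
side drop 66 [364.8182 253.7424] 4.772716522216797 [0.4507 0.2542 0.085 ]
side amb 61 [354.0656 154.6885] 5.2202534675598145 [ 0.4491 -0.1162  0.105 ]
side clear 57 [354.7193 131.4561] 5.124545574188232 [ 0.4397 -0.2399  0.115 ]
side buf 117 [358.1026 184.5214] 7.159010887145996 [0.4523 0.0635 0.125 ]
```

apply_moves(
  targets=[
    {"wx": 0.05, "wy": 8, "wz": 0.05, "x": 3, "y": 0, "z": -2.5, "gripper": 0},
    {"wx": 0.05, "wy": 16, "wz": 0.05, "x": 7, "y": 0, "z": -6, "gripper": 0},
    {"wx": 0.05, "wy": 24, "wz": 0.05, "x": 11, "y": 0, "z": -9.3, "gripper": 0},
    {"wx": 0.05, "wy": 32, "wz": 0.05, "x": 15, "y": 0, "z": -12.7, "gripper": 0},
    {"wx": 0.05, "wy": 40, "wz": 0.05, "x": 19, "y": 0, "z": -16.1, "gripper": 0},
    {"wx": 0.05, "wy": 48, "wz": 0.05, "x": 23, "y": 0, "z": -19.5, "gripper": 0},
    {"wx": 0.05, "wy": 56, "wz": 0.05, "x": 27, "y": 0, "z": -23, "gripper": 0},
    {"wx": 0.05, "wy": 64, "wz": 0.05, "x": 31, "y": 0, "z": -26.3, "gripper": 0},
    {"wx": 0.05, "wy": 72, "wz": 0.05, "x": 34, "y": 0, "z": -28.9, "gripper": 0},
    {"wx": 0.05, "wy": 78.2, "wz": 0.05, "x": 35.6, "y": 0, "z": -30.2, "gripper": 0},
    {"wx": 0.05, "wy": 78.2, "wz": 0.05, "x": 35.6, "y": 0, "z": -30.2, "gripper": 0},
    {"wx": 0.05, "wy": 78.2, "wz": 0.05, "x": 35.6, "y": 0, "z": -30.2, "gripper": 0},
    {"wx": 0.05, "wy": 78.2, "wz": 0.05, "x": 35.6, "y": 0, "z": -30.2, "gripper": 0},
    {"wx": 0.05, "wy": 78.2, "wz": 0.05, "x": 35.6, "y": 0, "z": -30.2, "gripper": 0},
  ],
  grip_force=15,
)

```text
t: 1.5
eef_pos: [0.4486, 0.254, 0.2053]
orientation: [-0.477, 0.522, -0.521, 0.478]
contact_force: [0.1, 0.3, -0.4]
finger_gap: 1.001
```

```bash
cat >> h.py <<'E'
def snap(tag,names=("side","top")):
    o={}
    for n in names:
        im,d=vision.get_image(n); cv2.imwrite(f"pics/{n}_{tag}.png",im[...,::-1]); np.savez(f"{n}_{tag}.npz",im=im,d=d); o[n]=(im,d)
    return o
def to(p):
    s=ctrl.observe(); M=R.from_quat(s['orientation']).as_matrix(); np.set_printoptions(precision=4,suppress=True)
    print('eef',s['eef_pos'],'shift cm',M.T@(np.array(p)-s['eef_pos'])*100,'q',s['qpos']); print(M)
E
python3 - <<'E'
from h import *
snap("1"); to([.449,.2525,.023])
a=cv2.imread('pics/side_1.png')[150:350,260:500]; cv2.imwrite('pics/s1c.png',cv2.resize(a,None,fx=3,fy=3))
print(proj("side",ctrl.observe()['eef_pos']),proj("top",ctrl.observe()['eef_pos']))
E
```

```text
eef [0.4488 0.2537 0.2054] shift cm [ 0.1325 18.2359  0.0346] q [-1.0785  0.1715  0.4978  1.9828 -0.0974  1.0095 -0.623 ]
[[-0.088  -0.0001  0.9961]
 [-0.9961  0.001  -0.088 ]
 [-0.001  -1.     -0.0001]]
[370.0601 204.3809] [231.8343 218.2552]
```

View pics/s1c.png

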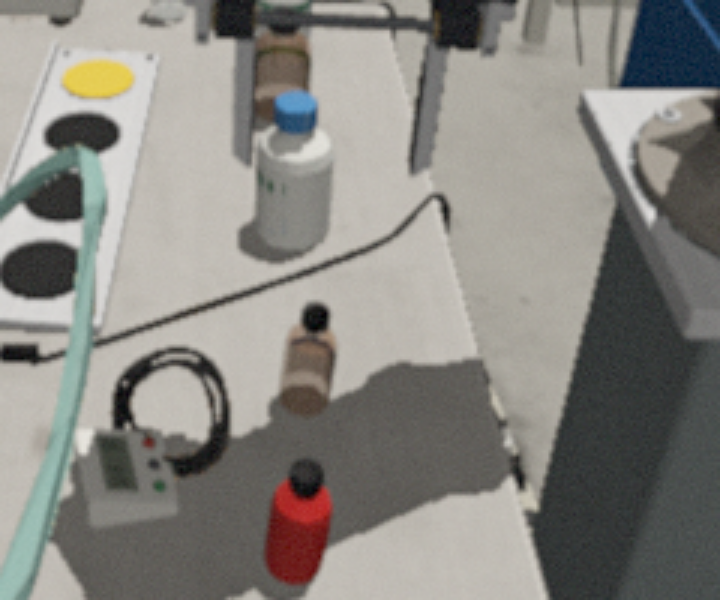

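View pics/top_1.png

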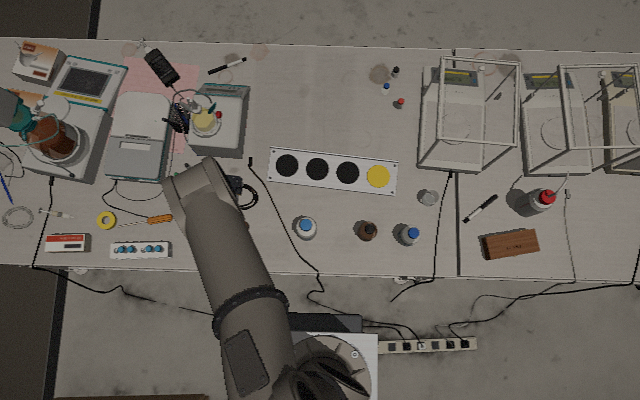

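Side view: the fingertips are at about (341,204) and (400,207). Their midpoint matches the projected TCP to about 1 px, so the calibration holds. The hand is above the dropper at roughly (364,265). Descending.

apply_moves(
  targets=[
    {"x": 0.1, "y": 3, "gripper": 0},
    {"x": 0.1, "y": 6, "gripper": 0},
    {"x": 0.1, "y": 9, "gripper": 0},
    {"x": 0.1, "y": 12, "gripper": 0},
    {"x": 0.1, "y": 14, "gripper": 0},
    {"x": 0.1, "y": 16, "gripper": 0},
    {"x": 0.1, "y": 17.2, "gripper": 0},
    {"x": 0.1, "y": 18.0, "gripper": 0},
    {"x": 0.1, "y": 18.2, "gripper": 0},
    {"x": 0.1, "y": 18.2, "gripper": 0},
    {"x": 0.1, "y": 18.2, "gripper": 0},
  ],
)

```text
validation failed for argument at $.ta...
```

```bash
python3 - <<'E'
from h import *
snap("2",("side",)); to([.449,.2525,.023])
a=cv2.imread('pics/side_2.png')[150:350,260:500]; cv2.imwrite('pics/s2c.png',cv2.resize(a,None,fx=3,fy=3))
E
```

```text
eef [0.4489 0.2536 0.2054] shift cm [ 0.1255 18.2431  0.014 ] q [-1.0784  0.1714  0.498   1.9827 -0.0974  1.0094 -0.6231]
[[-0.0883  0.0001  0.9961]
 [-0.9961  0.0011 -0.0883]
 [-0.0011 -1.      0.    ]]
```

View pics/s2c.png

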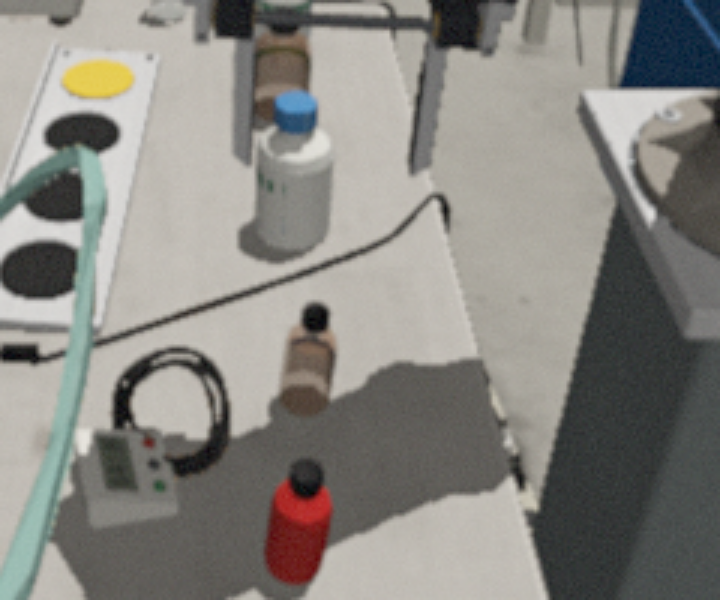

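The call was refused and the arm hasn't moved: every row needs all the fields.

apply_moves(
  targets=[
    {"wx": 0, "wy": 0, "wz": 0, "x": 0.1, "y": 3, "z": 0, "gripper": 0},
    {"wx": 0, "wy": 0, "wz": 0, "x": 0.1, "y": 6, "z": 0, "gripper": 0},
    {"wx": 0, "wy": 0, "wz": 0, "x": 0.1, "y": 9, "z": 0, "gripper": 0},
    {"wx": 0, "wy": 0, "wz": 0, "x": 0.1, "y": 12, "z": 0, "gripper": 0},
    {"wx": 0, "wy": 0, "wz": 0, "x": 0.1, "y": 14, "z": 0, "gripper": 0},
    {"wx": 0, "wy": 0, "wz": 0, "x": 0.1, "y": 16, "z": 0, "gripper": 0},
    {"wx": 0, "wy": 0, "wz": 0, "x": 0.1, "y": 17.3, "z": 0, "gripper": 0},
    {"wx": 0, "wy": 0, "wz": 0, "x": 0.1, "y": 18.2, "z": 0, "gripper": 0},
    {"wx": 0, "wy": 0, "wz": 0, "x": 0.1, "y": 18.2, "z": 0, "gripper": 0},
    {"wx": 0, "wy": 0, "wz": 0, "x": 0.1, "y": 18.2, "z": 0, "gripper": 0},
    {"wx": 0, "wy": 0, "wz": 0, "x": 0.1, "y": 18.2, "z": 0, "gripper": 0},
  ],
)

```text
t: 2.75
eef_pos: [0.4496, 0.2525, 0.0242]
orientation: [-0.476, 0.522, -0.522, 0.478]
contact_force: [0.2, -0.1, 0.6]
finger_gap: 1.001
```

```bash
python3 - <<'E'
from h import *
snap("3",("side",)); to([.449,.2525,.023])
a=cv2.imread('pics/side_3.png')[200:330,290:450]; cv2.imwrite('pics/s3c.png',cv2.resize(a,None,fx=4,fy=4))
E
```

```text
eef [0.4496 0.2525 0.0242] shift cm [ 0.0083  0.1223 -0.0585] q [-0.9633  0.4456  0.4008  2.1244 -0.2948  0.6215 -0.4463]
[[-0.0897  0.0011  0.996 ]
 [-0.996   0.002  -0.0897]
 [-0.0021 -1.      0.0009]]
```

View pics/s3c.png

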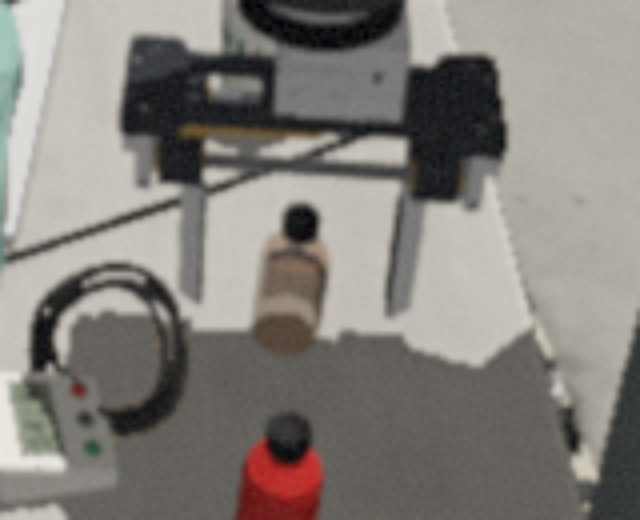

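```bash
python3 - <<'E'
from h import *
for p in ((.4496,.271,0),(.4496,.2525,.024),(.4496+.0185,.2525,.02),(.4496-.0185,.2525,.02),(.4496,.2525,.085)): print(p,proj("side",p), (proj("side",p)-[290,200])*4)
E
```

```text
(0.4496, 0.271, 0) [363.41060826 289.7856995 ] [293.64243304 359.14279799]
(0.4496, 0.2525, 0.024) [363.38060398 275.00630797] [293.52241594 300.0252319 ]
(0.4681, 0.2525, 0.02) [354.34582303 276.30009731] [257.38329211 305.20038923]
(0.4311, 0.2525, 0.02) [372.18684112 276.45377787] [328.74736448 305.81511149]
(0.4496, 0.2525, 0.085) [365.27864974 253.14819319] [301.11459897 212.59277278]
```

apply_moves(
  targets=[
    {"wx": 0, "wy": 0, "wz": 0, "x": 0, "y": 0, "z": 0, "gripper": 80},
    {"wx": 0, "wy": 0, "wz": 0, "x": 0, "y": 0, "z": 0, "gripper": 130},
    {"wx": 0, "wy": 0, "wz": 0, "x": 0, "y": 0, "z": 0, "gripper": 145},
    {"wx": 0, "wy": 0, "wz": 0, "x": 0, "y": 0, "z": 0, "gripper": 160},
    {"wx": 0, "wy": 0, "wz": 0, "x": 0, "y": 0, "z": 0, "gripper": 175},
    {"wx": 0, "wy": 0, "wz": 0, "x": 0, "y": 0, "z": 0, "gripper": 255},
    {"wx": 0, "wy": 0, "wz": 0, "x": 0, "y": 0, "z": 0, "gripper": 255},
    {"wx": 0, "wy": 0, "wz": 0, "x": 0, "y": 0, "z": 0, "gripper": 255},
    {"wx": 0, "wy": 0, "wz": 0, "x": 0, "y": -1, "z": 0, "gripper": 255},
    {"wx": 0, "wy": 0, "wz": 0, "x": 0, "y": -3, "z": 0, "gripper": 255},
    {"wx": 0, "wy": 0, "wz": 0, "x": 0, "y": -5, "z": 0, "gripper": 255},
    {"wx": 0, "wy": 0, "wz": 0, "x": 0, "y": -7.5, "z": 0, "gripper": 255},
    {"wx": 0, "wy": 0, "wz": 0, "x": 0, "y": -10, "z": 0, "gripper": 255},
    {"wx": 0, "wy": 0, "wz": 0, "x": 0, "y": -12, "z": 0, "gripper": 255},
    {"wx": 0, "wy": 0, "wz": 0, "x": 0, "y": -13.5, "z": 0, "gripper": 255},
    {"wx": 0, "wy": 0, "wz": 0, "x": 0, "y": -14, "z": 0, "gripper": 255},
    {"wx": 0, "wy": 0, "wz": 0, "x": 0, "y": -14, "z": 0, "gripper": 255},
  ],
)

```text
t: 4.5
eef_pos: [0.4493, 0.2522, 0.1641]
orientation: [-0.476, 0.522, -0.522, 0.478]
contact_force: [0.4, -0.3, -0.8]
finger_gap: 0.377
```

```bash
python3 - <<'E'
from h import *
snap("4",("side",)); to([.622,-.1535,.16]); p=ctrl.observe()['eef_pos']
a=cv2.imread('pics/side_4.png')[150:300,290:450]; cv2.imwrite('pics/s4c.png',cv2.resize(a,None,fx=4,fy=4))
for z in(-.0232,.0618): print((proj("side",p+[0,0,z])-[290,150])*4)
E
```

```text
eef [0.449  0.252  0.1634] shift cm [38.8315  0.2897 20.8692] q [-1.069   0.2255  0.5017  2.029  -0.137   0.9179 -0.5844]
[[-0.0897  0.0001  0.996 ]
 [-0.996   0.0012 -0.0897]
 [-0.0012 -1.      0.    ]]
[309.7682 326.0667]
[322.5773 179.427 ]
```

View pics/s4c.png

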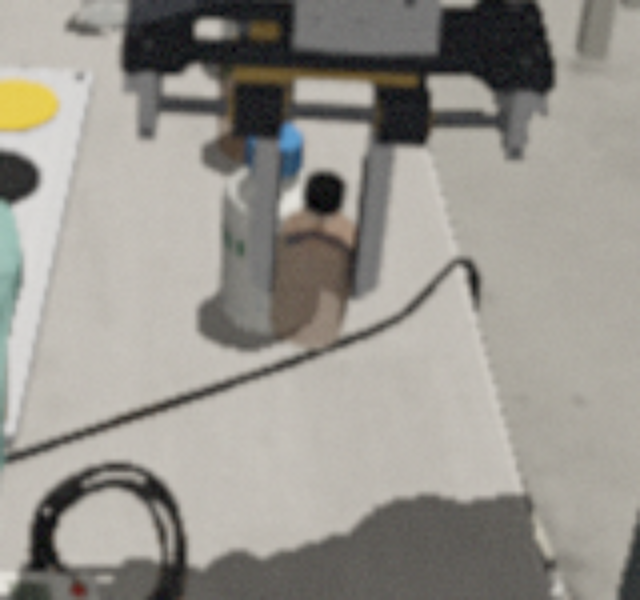

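apply_moves(
  targets=[
    {"wx": 0, "wy": 0, "wz": 0, "x": 1, "y": 0, "z": 0.5, "gripper": 255},
    {"wx": 0, "wy": 0, "wz": 0, "x": 3, "y": 0, "z": 1.6, "gripper": 255},
    {"wx": 0, "wy": 0, "wz": 0, "x": 6, "y": 0, "z": 3.2, "gripper": 255},
    {"wx": 0, "wy": 0, "wz": 0, "x": 9, "y": 0, "z": 4.8, "gripper": 255},
    {"wx": 0, "wy": 0, "wz": 0, "x": 12, "y": 0, "z": 6.4, "gripper": 255},
    {"wx": 0, "wy": 0, "wz": 0, "x": 15, "y": 0, "z": 8, "gripper": 255},
    {"wx": 0, "wy": 0, "wz": 0, "x": 18, "y": 0, "z": 9.7, "gripper": 255},
    {"wx": 0, "wy": 0, "wz": 0, "x": 21, "y": 0, "z": 11.3, "gripper": 255},
    {"wx": 0, "wy": 0, "wz": 0, "x": 24, "y": 0, "z": 12.9, "gripper": 255},
    {"wx": 0, "wy": 0, "wz": 0, "x": 27, "y": 0, "z": 14.5, "gripper": 255},
    {"wx": 0, "wy": 0, "wz": 0, "x": 30, "y": 0, "z": 16.1, "gripper": 255},
    {"wx": 0, "wy": 0, "wz": 0, "x": 33, "y": 0, "z": 17.7, "gripper": 255},
    {"wx": 0, "wy": 0, "wz": 0, "x": 36, "y": 0, "z": 19.3, "gripper": 255},
    {"wx": 0, "wy": 0, "wz": 0, "x": 38, "y": 0, "z": 20.4, "gripper": 255},
    {"wx": 0, "wy": 0, "wz": 0, "x": 38.8, "y": 0, "z": 20.9, "gripper": 255},
    {"wx": 0, "wy": 0, "wz": 0, "x": 38.8, "y": 0, "z": 20.9, "gripper": 255},
    {"wx": 0, "wy": 0, "wz": 0, "x": 38.8, "y": 0, "z": 20.9, "gripper": 255},
    {"wx": 0, "wy": 0, "wz": 0, "x": 38.8, "y": 0, "z": 20.9, "gripper": 255},
  ],
)

```text
t: 6.35
eef_pos: [0.6222, -0.1518, 0.1629]
orientation: [-0.477, 0.522, -0.521, 0.478]
contact_force: [0.6, 0.4, -0.5]
finger_gap: 0.381
```

```bash
python3 - <<'E'
from h import *
snap("5",("side",)); to([.622,-.1535,.0375]); p=ctrl.observe()['eef_pos']
a=cv2.imread('pics/side_5.png')[80:230,230:390]; cv2.imwrite('pics/s5c.png',cv2.resize(a,None,fx=4,fy=4))
for z in(-.0232,.0618): print((proj("side",p+[0,0,z])-[230,80])*4)
E
```

```text
eef [ 0.6223 -0.1518  0.163 ] shift cm [ 0.1922 12.5507 -0.0143] q [-0.3169  0.4695  0.6184  1.7549 -0.3152  1.0179  0.3298]
[[-0.0882 -0.      0.9961]
 [-0.9961  0.0017 -0.0882]
 [-0.0017 -1.     -0.0002]]
[242.6604 228.6941]
[237.4951 111.588 ]
```

View pics/s5c.png

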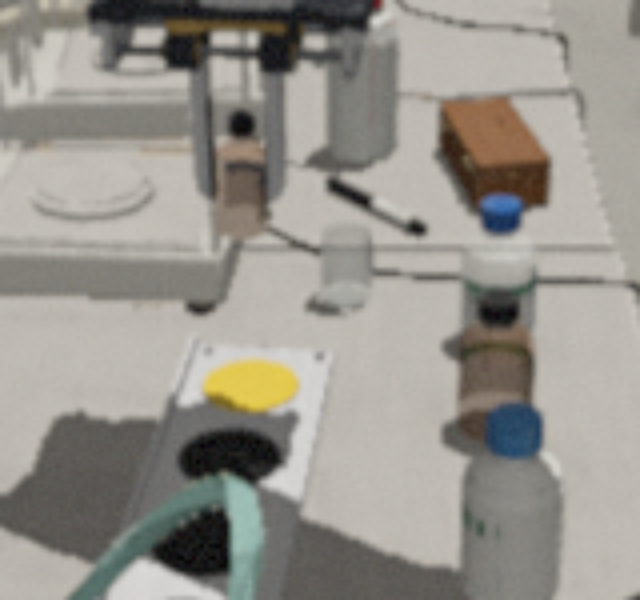

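apply_moves(
  targets=[
    {"wx": 0, "wy": 0, "wz": 0, "x": 0.2, "y": 1.5, "z": 0, "gripper": 255},
    {"wx": 0, "wy": 0, "wz": 0, "x": 0.2, "y": 4, "z": 0, "gripper": 255},
    {"wx": 0, "wy": 0, "wz": 0, "x": 0.2, "y": 6.5, "z": 0, "gripper": 255},
    {"wx": 0, "wy": 0, "wz": 0, "x": 0.2, "y": 9, "z": 0, "gripper": 255},
    {"wx": 0, "wy": 0, "wz": 0, "x": 0.2, "y": 10.5, "z": 0, "gripper": 255},
    {"wx": 0, "wy": 0, "wz": 0, "x": 0.2, "y": 11.3, "z": 0, "gripper": 255},
    {"wx": 0, "wy": 0, "wz": 0, "x": 0.2, "y": 11.7, "z": 0, "gripper": 255},
    {"wx": 0, "wy": 0, "wz": 0, "x": 0.2, "y": 12.0, "z": 0, "gripper": 255},
    {"wx": 0, "wy": 0, "wz": 0, "x": 0.2, "y": 12.0, "z": 0, "gripper": 255},
    {"wx": 0, "wy": 0, "wz": 0, "x": 0.2, "y": 12.0, "z": 0, "gripper": 255},
    {"wx": 0, "wy": 0, "wz": 0, "x": 0.2, "y": 12.0, "z": 0, "gripper": 255},
  ],
)

```text
t: 7.5
eef_pos: [0.6227, -0.1551, 0.0436]
orientation: [-0.476, 0.522, -0.522, 0.478]
contact_force: [0.2, -0.1, -0.5]
finger_gap: 0.38
```

```bash
python3 - <<'E'
from h import *
snap("6"); to([.622,-.1535,.037]); p=ctrl.observe()['eef_pos']; print(ctrl.observe()['contact_force'])
a=cv2.imread('pics/side_6.png')[110:230,230:390]; cv2.imwrite('pics/s6c.png',cv2.resize(a,None,fx=5,fy=5))
for z in(-.0242,.0608): print((proj("side",p+[0,0,z])-[230,110])*5)
print('padc',(proj("side",[.622,-.1535,.013])-[230,110])*5)
E
```

```text
eef [ 0.6226 -0.155   0.0435] shift cm [-0.1468  0.6471 -0.0707] q [-0.2462  0.6112  0.5356  1.8321 -0.4174  0.8114  0.4125]
[[-0.0897  0.0008  0.996 ]
 [-0.996   0.0011 -0.0897]
 [-0.0011 -1.      0.0007]]
[-0.1214 -0.0088 -0.9804]
[311.4839 320.0832]
[305.7772 190.6726]
padc [312.6921 330.5929]
```

View pics/s6c.png

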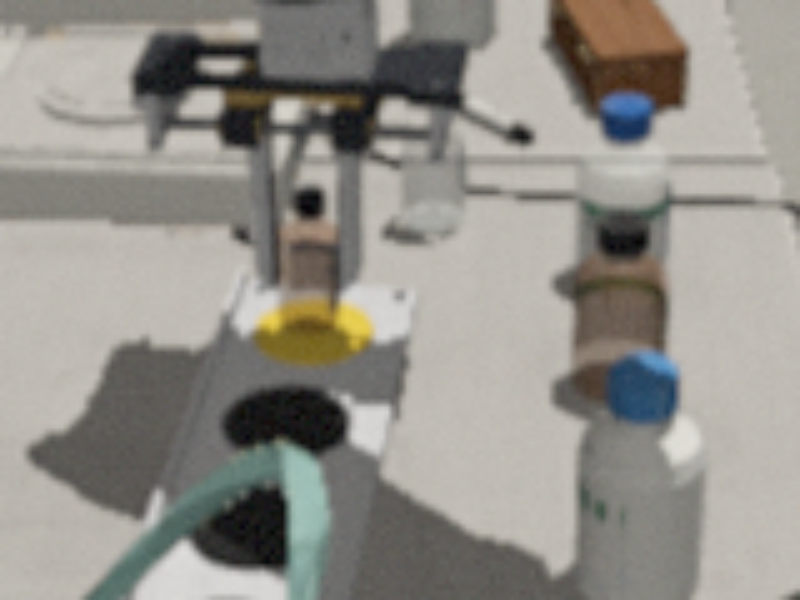

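apply_moves(
  targets=[
    {"wx": 0, "wy": 0, "wz": 0, "x": -0.1, "y": 0.2, "z": -0.1, "gripper": 255},
    {"wx": 0, "wy": 0, "wz": 0, "x": -0.1, "y": 0.35, "z": -0.1, "gripper": 255},
    {"wx": 0, "wy": 0, "wz": 0, "x": -0.1, "y": 0.5, "z": -0.1, "gripper": 255},
    {"wx": 0, "wy": 0, "wz": 0, "x": -0.1, "y": 0.6, "z": -0.1, "gripper": 255},
    {"wx": 0, "wy": 0, "wz": 0, "x": -0.1, "y": 0.6, "z": -0.1, "gripper": 255},
    {"wx": 0, "wy": 0, "wz": 0, "x": -0.1, "y": 0.6, "z": -0.1, "gripper": 255},
  ],
)

```text
t: 8.2
eef_pos: [0.6214, -0.154, 0.037]
orientation: [-0.477, 0.522, -0.522, 0.477]
contact_force: [0.1, -0.2, -0.1]
finger_gap: 0.385
```

apply_moves(
  targets=[
    {"wx": 0, "wy": 0, "wz": 0, "x": 0, "y": 0.05, "z": 0, "gripper": 255},
    {"wx": 0, "wy": 0, "wz": 0, "x": 0, "y": 0.1, "z": 0, "gripper": 255},
    {"wx": 0, "wy": 0, "wz": 0, "x": 0, "y": 0.1, "z": 0, "gripper": 255},
  ],
)

```text
t: 8.5
eef_pos: [0.6216, -0.154, 0.0364]
orientation: [-0.477, 0.522, -0.522, 0.477]
contact_force: [-0.8, 1.0, 5.1]
finger_gap: 0.379
```

apply_moves(
  targets=[
    {"wx": 0, "wy": 0, "wz": 0, "x": 0, "y": 0, "z": 0, "gripper": 150},
    {"wx": 0, "wy": 0, "wz": 0, "x": 0, "y": 0, "z": 0, "gripper": 140},
    {"wx": 0, "wy": 0, "wz": 0, "x": 0, "y": 0, "z": 0, "gripper": 100},
    {"wx": 0, "wy": 0, "wz": 0, "x": 0, "y": 0, "z": 0, "gripper": 50},
    {"wx": 0, "wy": 0, "wz": 0, "x": 0, "y": 0, "z": 0, "gripper": 0},
    {"wx": 0, "wy": 0, "wz": 0, "x": 0, "y": 0, "z": 0, "gripper": 0},
    {"wx": 0, "wy": 0, "wz": 0, "x": 0, "y": -2, "z": 0, "gripper": 0},
    {"wx": 0, "wy": 0, "wz": 0, "x": 0, "y": -5, "z": 0, "gripper": 0},
    {"wx": 0, "wy": 0, "wz": 0, "x": 0, "y": -8, "z": 0, "gripper": 0},
    {"wx": 0, "wy": 0, "wz": 0, "x": 0, "y": -11, "z": 0, "gripper": 0},
    {"wx": 0, "wy": 0, "wz": 0, "x": 0, "y": -14, "z": 0, "gripper": 0},
    {"wx": 0, "wy": 0, "wz": 0, "x": 0, "y": -15, "z": 0, "gripper": 0},
    {"wx": 0, "wy": 0, "wz": 0, "x": 0, "y": -15, "z": 0, "gripper": 0},
    {"wx": 0, "wy": 0, "wz": 0, "x": 0, "y": -15, "z": 0, "gripper": 0},
  ],
)

```text
t: 9.9
eef_pos: [0.621, -0.1538, 0.185]
orientation: [-0.477, 0.522, -0.521, 0.477]
contact_force: [-0.2, -0.7, -0.4]
finger_gap: 0.999
```

```bash
python3 - <<'E'
from h import *
o=snap("7"); to([.447,-.120,.19])
a=cv2.imread('pics/side_7.png')[110:230,230:390]; cv2.imwrite('pics/s7c.png',cv2.resize(a,None,fx=5,fy=5))
for n in o:
    P=cloud(n,o[n][1]); m=(abs(P[...,0]-.622)<.03)&(abs(P[...,1]+.154)<.03)&(abs(P[...,2]-.098)<.006)
    uv=np.argwhere(m)[:,::-1]; print(n,m.sum(),ray(n,*uv.mean(0),.098) if m.sum() else '')
E
```

```text
eef [ 0.6207 -0.1538  0.1846] shift cm [ -1.8129  -0.506  -17.6073] q [-0.3267  0.4477  0.634   1.7362 -0.2995  1.0581  0.3197]
[[-0.0897 -0.0019  0.996 ]
 [-0.996   0.0012 -0.0897]
 [-0.0011 -1.     -0.002 ]]
side 29 [ 0.6199 -0.1506  0.098 ]
top 0
```

View pics/s7c.png

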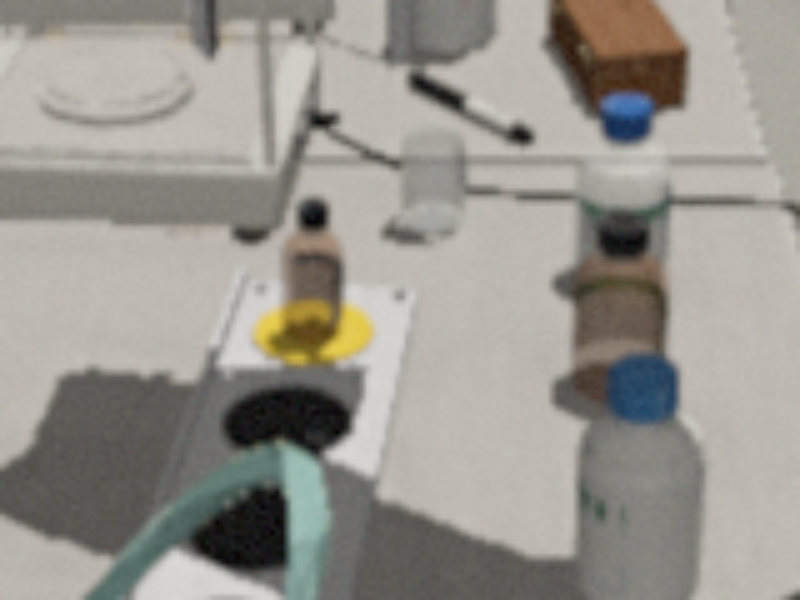

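apply_moves(
  targets=[
    {"wx": 0, "wy": 0, "wz": 0, "x": -0.4, "y": -0.5, "z": -3, "gripper": 0},
    {"wx": 0, "wy": 0, "wz": 0, "x": -0.8, "y": -0.5, "z": -7, "gripper": 0},
    {"wx": 0, "wy": 0, "wz": 0, "x": -1.2, "y": -0.5, "z": -11, "gripper": 0},
    {"wx": 0, "wy": 0, "wz": 0, "x": -1.6, "y": -0.5, "z": -15, "gripper": 0},
    {"wx": 0, "wy": 0, "wz": 0, "x": -1.7, "y": -0.5, "z": -17.6, "gripper": 0},
    {"wx": 0, "wy": 0, "wz": 0, "x": -1.7, "y": -0.5, "z": -17.6, "gripper": 0},
    {"wx": 0, "wy": 0, "wz": 0, "x": -1.7, "y": -0.5, "z": -17.6, "gripper": 0},
    {"wx": 0, "wy": 0, "wz": 0, "x": -1.7, "y": -0.5, "z": -17.6, "gripper": 0},
  ],
)

```text
t: 10.8
eef_pos: [0.4483, -0.1214, 0.1909]
orientation: [-0.477, 0.522, -0.522, 0.477]
contact_force: [0.5, -0.1, 0.6]
finger_gap: 1.003
```

```bash
python3 - <<'E'
from h import *
snap("8",("side",)); to([.447,-.1215,.031])
a=cv2.imread('pics/side_8.png')[80:230,280:440]; cv2.imwrite('pics/s8c.png',cv2.resize(a,None,fx=4,fy=4))
print((proj("side",ctrl.observe()['eef_pos'])-[280,80])*4)
E
```

```text
eef [ 0.4483 -0.1215  0.1908] shift cm [ 0.0106 15.9813 -0.1221] q [-0.518   0.0943  0.696   2.1078 -0.0738  0.963   0.1281]
[[-0.0898 -0.0003  0.996 ]
 [-0.996   0.0002 -0.0898]
 [-0.0002 -1.     -0.0003]]
[303.3869 178.6491]
```

View pics/s8c.png

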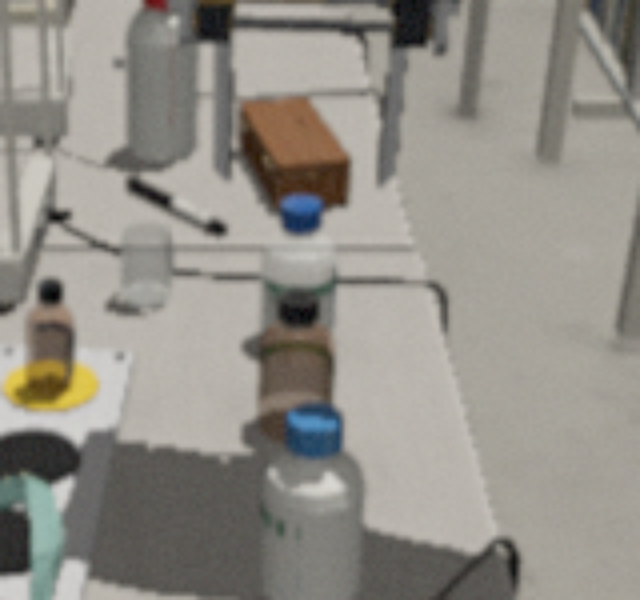

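apply_moves(
  targets=[
    {"wx": 0, "wy": 0, "wz": 0, "x": 0, "y": 2.5, "z": 0, "gripper": 0},
    {"wx": 0, "wy": 0, "wz": 0, "x": 0, "y": 5, "z": 0, "gripper": 0},
    {"wx": 0, "wy": 0, "wz": 0, "x": 0, "y": 7.5, "z": 0, "gripper": 0},
    {"wx": 0, "wy": 0, "wz": 0, "x": 0, "y": 10, "z": 0, "gripper": 0},
    {"wx": 0, "wy": 0, "wz": 0, "x": 0, "y": 12.5, "z": 0, "gripper": 0},
    {"wx": 0, "wy": 0, "wz": 0, "x": 0, "y": 14.5, "z": 0, "gripper": 0},
    {"wx": 0, "wy": 0, "wz": 0, "x": 0, "y": 15.5, "z": 0, "gripper": 0},
    {"wx": 0, "wy": 0, "wz": 0, "x": 0, "y": 16, "z": 0, "gripper": 0},
    {"wx": 0, "wy": 0, "wz": 0, "x": 0, "y": 16, "z": 0, "gripper": 0},
    {"wx": 0, "wy": 0, "wz": 0, "x": 0, "y": 16, "z": 0, "gripper": 0},
  ],
)

```text
t: 11.85
eef_pos: [0.4482, -0.1214, 0.0317]
orientation: [-0.476, 0.522, -0.522, 0.478]
contact_force: [0.8, 0.6, 0.8]
finger_gap: 1.0
```

```bash
python3 - <<'E'
from h import *
snap("9",("side",)); to([.447,-.1215,.031])
a=cv2.imread('pics/side_9.png')[80:230,280:440]; cv2.imwrite('pics/s9c.png',cv2.resize(a,None,fx=4,fy=4))
E
```

```text
eef [ 0.4483 -0.1213  0.0318] shift cm [ 0.0324  0.0773 -0.1243] q [-0.3496  0.3917  0.5698  2.2373 -0.375   0.6016  0.4087]
[[-0.0898  0.0014  0.996 ]
 [-0.996   0.0011 -0.0898]
 [-0.0013 -1.      0.0013]]
```

View pics/s9c.png

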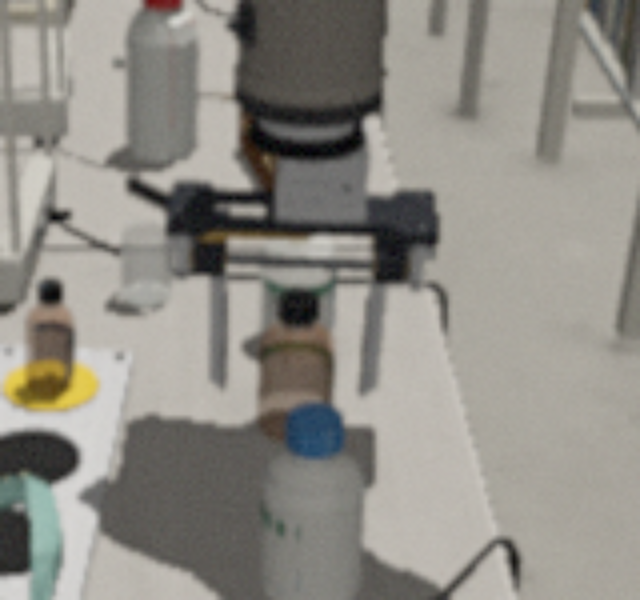

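apply_moves(
  targets=[
    {"wx": 0, "wy": 0, "wz": 0, "x": 0, "y": 0, "z": 0, "gripper": 60},
    {"wx": 0, "wy": 0, "wz": 0, "x": 0, "y": 0, "z": 0, "gripper": 90},
    {"wx": 0, "wy": 0, "wz": 0, "x": 0, "y": 0, "z": 0, "gripper": 105},
    {"wx": 0, "wy": 0, "wz": 0, "x": 0, "y": 0, "z": 0, "gripper": 115},
    {"wx": 0, "wy": 0, "wz": 0, "x": 0, "y": 0, "z": 0, "gripper": 130},
    {"wx": 0, "wy": 0, "wz": 0, "x": 0, "y": 0, "z": 0, "gripper": 255},
    {"wx": 0, "wy": 0, "wz": 0, "x": 0, "y": 0, "z": 0, "gripper": 255},
    {"wx": 0, "wy": 0, "wz": 0, "x": 0, "y": 0, "z": 0, "gripper": 255},
    {"wx": 0, "wy": 0, "wz": 0, "x": 0, "y": -1, "z": 0, "gripper": 255},
    {"wx": 0, "wy": 0, "wz": 0, "x": 0, "y": -3, "z": 0, "gripper": 255},
    {"wx": 0, "wy": 0, "wz": 0, "x": 0, "y": -5.5, "z": 0, "gripper": 255},
    {"wx": 0, "wy": 0, "wz": 0, "x": 0, "y": -8, "z": 0, "gripper": 255},
    {"wx": 0, "wy": 0, "wz": 0, "x": 0, "y": -10.5, "z": 0, "gripper": 255},
    {"wx": 0, "wy": 0, "wz": 0, "x": 0, "y": -12.5, "z": 0, "gripper": 255},
    {"wx": 0, "wy": 0, "wz": 0, "x": 0, "y": -13, "z": 0, "gripper": 255},
    {"wx": 0, "wy": 0, "wz": 0, "x": 0, "y": -13, "z": 0, "gripper": 255},
    {"wx": 0, "wy": 0, "wz": 0, "x": 0, "y": -13, "z": 0, "gripper": 255},
  ],
  grip_force=25,
)

```text
t: 13.6
eef_pos: [0.4472, -0.1212, 0.1604]
orientation: [-0.477, 0.522, -0.521, 0.477]
contact_force: [-1.0, -0.4, -3.8]
finger_gap: 0.567
```

```bash
python3 - <<'E'
from h import *
snap("10",("side",)); to([.6305,-.060,.16]); p=ctrl.observe()['eef_pos']
a=cv2.imread('pics/side_10.png')[50:200,280:440]; cv2.imwrite('pics/s10c.png',cv2.resize(a,None,fx=4,fy=4))
for z in(-.0317,.0733): print((proj("side",p+[0,0,z])-[280,50])*4)
E
```

```text
eef [ 0.447  -0.1213  0.1602] shift cm [-7.7522  0.0022 17.7215] q [-0.5205  0.1473  0.7175  2.1433 -0.1251  0.8921  0.1806]
[[-0.0898 -0.0012  0.996 ]
 [-0.996   0.0009 -0.0898]
 [-0.0008 -1.     -0.0013]]
[300.4885 384.3073]
[308.7941 236.8728]
```

View pics/s10c.png

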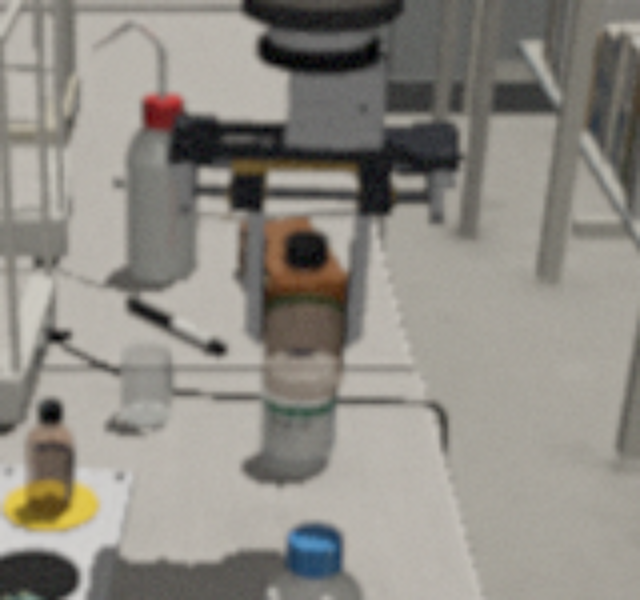

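apply_moves(
  targets=[
    {"wx": 0, "wy": 0, "wz": 0, "x": -1, "y": 0, "z": 0.8, "gripper": 255},
    {"wx": 0, "wy": 0, "wz": 0, "x": -3, "y": 0, "z": 2.5, "gripper": 255},
    {"wx": 0, "wy": 0, "wz": 0, "x": -5, "y": 0, "z": 5, "gripper": 255},
    {"wx": 0, "wy": 0, "wz": 0, "x": -6.5, "y": 0, "z": 8, "gripper": 255},
    {"wx": 0, "wy": 0, "wz": 0, "x": -7.5, "y": 0, "z": 11, "gripper": 255},
    {"wx": 0, "wy": 0, "wz": 0, "x": -7.7, "y": 0, "z": 14, "gripper": 255},
    {"wx": 0, "wy": 0, "wz": 0, "x": -7.7, "y": 0, "z": 16.5, "gripper": 255},
    {"wx": 0, "wy": 0, "wz": 0, "x": -7.7, "y": 0, "z": 17.7, "gripper": 255},
    {"wx": 0, "wy": 0, "wz": 0, "x": -7.7, "y": 0, "z": 17.7, "gripper": 255},
    {"wx": 0, "wy": 0, "wz": 0, "x": -7.7, "y": 3, "z": 17.7, "gripper": 255},
    {"wx": 0, "wy": 0, "wz": 0, "x": -7.7, "y": 6, "z": 17.7, "gripper": 255},
    {"wx": 0, "wy": 0, "wz": 0, "x": -7.7, "y": 8.5, "z": 17.7, "gripper": 255},
    {"wx": 0, "wy": 0, "wz": 0, "x": -7.7, "y": 9.8, "z": 17.7, "gripper": 255},
    {"wx": 0, "wy": 0, "wz": 0, "x": -7.7, "y": 10.5, "z": 17.7, "gripper": 255},
    {"wx": 0, "wy": 0, "wz": 0, "x": -7.7, "y": 10.7, "z": 17.7, "gripper": 255},
    {"wx": 0, "wy": 0, "wz": 0, "x": -7.7, "y": 10.7, "z": 17.7, "gripper": 255},
    {"wx": 0, "wy": 0, "wz": 0, "x": -7.7, "y": 10.7, "z": 17.7, "gripper": 255},
  ],
)

```text
t: 15.35
eef_pos: [0.6314, -0.0604, 0.0552]
orientation: [0.476, -0.522, 0.522, -0.478]
contact_force: [-0.2, -0.7, -3.0]
finger_gap: 0.566
```

```bash
python3 - <<'E'
from h import *
snap("11",("side",)); to([.630,-.060,.045]); p=ctrl.observe()['eef_pos']; print(ctrl.observe()['contact_force'])
a=cv2.imread('pics/side_11.png')[110:230,230:390]; cv2.imwrite('pics/s11c.png',cv2.resize(a,None,fx=5,fy=5))
for z in(-.0317,.0733): print((proj("side",p+[0,0,z])-[230,110])*5)
print('padc',(proj("side",[.630,-.060,.013])-[230,110])*5)
E
```

```text
eef [ 0.6314 -0.0604  0.0551] shift cm [-0.0294  1.0128 -0.1482] q [-0.41    0.5868  0.5505  1.8453 -0.4084  0.822   0.2586]
[[-0.0898  0.0016  0.996 ]
 [-0.996   0.0013 -0.0898]
 [-0.0014 -1.      0.0015]]
[ 0.3438  0.3616 -3.573 ]
[284.2592 404.2632]
[275.0377 235.1548]
padc [287.6762 420.5308]
```

View pics/s11c.png

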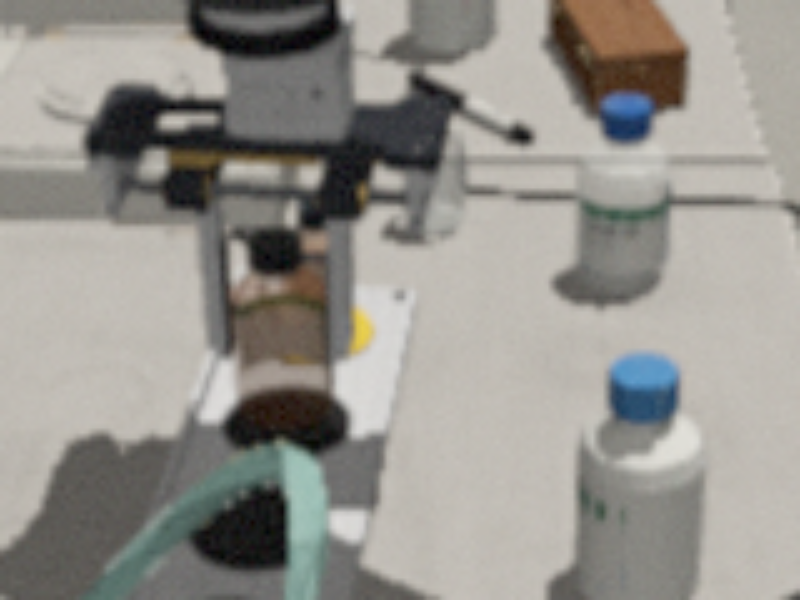

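apply_moves(
  targets=[
    {"wx": 0, "wy": 0, "wz": 0, "x": 0, "y": 0.3, "z": -0.15, "gripper": 255},
    {"wx": 0, "wy": 0, "wz": 0, "x": 0, "y": 0.6, "z": -0.15, "gripper": 255},
    {"wx": 0, "wy": 0, "wz": 0, "x": 0, "y": 0.8, "z": -0.15, "gripper": 255},
    {"wx": 0, "wy": 0, "wz": 0, "x": 0, "y": 0.9, "z": -0.15, "gripper": 255},
    {"wx": 0, "wy": 0, "wz": 0, "x": 0, "y": 1.0, "z": -0.15, "gripper": 255},
    {"wx": 0, "wy": 0, "wz": 0, "x": 0, "y": 1.0, "z": -0.15, "gripper": 255},
    {"wx": 0, "wy": 0, "wz": 0, "x": 0, "y": 1.0, "z": -0.15, "gripper": 255},
  ],
)

```text
t: 16.1
eef_pos: [0.6294, -0.0603, 0.0442]
orientation: [-0.477, 0.522, -0.522, 0.477]
contact_force: [0.4, -0.2, -2.8]
finger_gap: 0.571
```

apply_moves(
  targets=[
    {"wx": 0, "wy": 0, "wz": 0, "x": 0, "y": 0.05, "z": 0, "gripper": 255},
    {"wx": 0, "wy": 0, "wz": 0, "x": 0, "y": 0.1, "z": 0, "gripper": 255},
    {"wx": 0, "wy": 0, "wz": 0, "x": 0, "y": 0.1, "z": 0, "gripper": 255},
  ],
)

```text
t: 16.4
eef_pos: [0.6294, -0.0605, 0.044]
orientation: [-0.476, 0.522, -0.522, 0.477]
contact_force: [-5.3, -1.4, 12.8]
finger_gap: 0.572
```

apply_moves(
  targets=[
    {"wx": 0, "wy": 0, "wz": 0, "x": 0, "y": -0.05, "z": 0, "gripper": 105},
    {"wx": 0, "wy": 0, "wz": 0, "x": 0, "y": -0.05, "z": 0, "gripper": 95},
    {"wx": 0, "wy": 0, "wz": 0, "x": 0, "y": -0.05, "z": 0, "gripper": 70},
    {"wx": 0, "wy": 0, "wz": 0, "x": 0, "y": 0, "z": 0, "gripper": 30},
    {"wx": 0, "wy": 0, "wz": 0, "x": 0, "y": 0, "z": 0, "gripper": 0},
    {"wx": 0, "wy": 0, "wz": 0, "x": 0, "y": 0, "z": 0, "gripper": 0},
    {"wx": 0, "wy": 0, "wz": 0, "x": 0, "y": -2, "z": 0, "gripper": 0},
    {"wx": 0, "wy": 0, "wz": 0, "x": 0, "y": -5, "z": 0, "gripper": 0},
    {"wx": 0, "wy": 0, "wz": 0, "x": 0, "y": -8, "z": 0, "gripper": 0},
    {"wx": 0, "wy": 0, "wz": 0, "x": 0, "y": -11, "z": 0, "gripper": 0},
    {"wx": 0, "wy": 0, "wz": 0, "x": 0, "y": -14, "z": 0, "gripper": 0},
    {"wx": 0, "wy": 0, "wz": 0, "x": 0, "y": -15.5, "z": 0, "gripper": 0},
    {"wx": 0, "wy": 0, "wz": 0, "x": 0, "y": -15.5, "z": 0, "gripper": 0},
    {"wx": 0, "wy": 0, "wz": 0, "x": 0, "y": -15.5, "z": 0, "gripper": 0},
  ],
)

```text
t: 17.8
eef_pos: [0.629, -0.0602, 0.1973]
orientation: [-0.477, 0.522, -0.521, 0.477]
contact_force: [-0.0, 0.0, -0.8]
finger_gap: 1.001
```

```bash
python3 - <<'E'
from h import *
o=snap("12",("side",)); to([.4375,-.2445,.2])
a=cv2.imread('pics/side_12.png')[110:230,230:390]; cv2.imwrite('pics/s12c.png',cv2.resize(a,None,fx=5,fy=5))
E
```

```text
eef [ 0.6288 -0.0602  0.1969] shift cm [ 20.0669  -0.3067 -17.401 ] q [-0.4915  0.4226  0.6482  1.7434 -0.2867  1.0731  0.1636]
[[-0.0895 -0.0013  0.996 ]
 [-0.996   0.0011 -0.0895]
 [-0.0009 -1.     -0.0014]]
```

View pics/s12c.png

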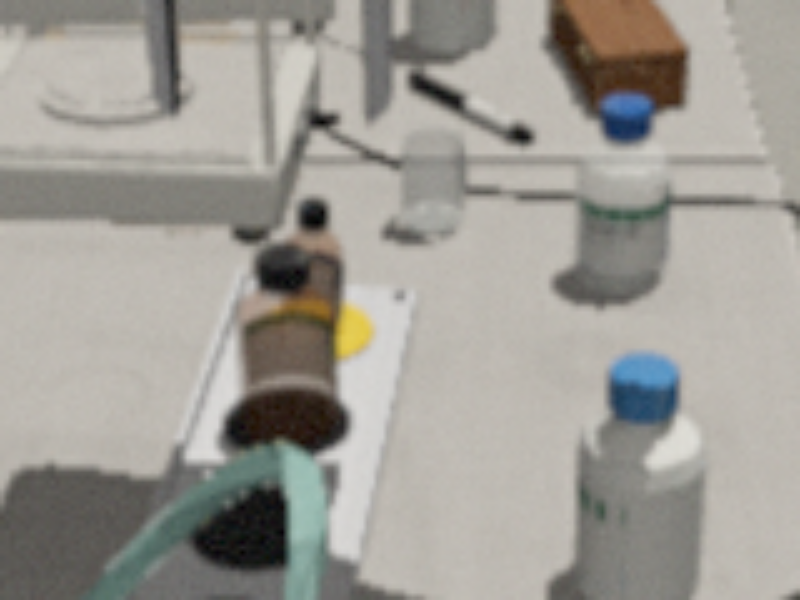

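apply_moves(
  targets=[
    {"wx": 0, "wy": 0, "wz": 0, "x": 3, "y": -0.3, "z": -2.6, "gripper": 0},
    {"wx": 0, "wy": 0, "wz": 0, "x": 6, "y": -0.3, "z": -5.2, "gripper": 0},
    {"wx": 0, "wy": 0, "wz": 0, "x": 9, "y": -0.3, "z": -7.8, "gripper": 0},
    {"wx": 0, "wy": 0, "wz": 0, "x": 12, "y": -0.3, "z": -10.4, "gripper": 0},
    {"wx": 0, "wy": 0, "wz": 0, "x": 15, "y": -0.3, "z": -13, "gripper": 0},
    {"wx": 0, "wy": 0, "wz": 0, "x": 18, "y": -0.3, "z": -15.6, "gripper": 0},
    {"wx": 0, "wy": 0, "wz": 0, "x": 20.1, "y": -0.3, "z": -17.4, "gripper": 0},
    {"wx": 0, "wy": 0, "wz": 0, "x": 20.1, "y": -0.3, "z": -17.4, "gripper": 0},
    {"wx": 0, "wy": 0, "wz": 0, "x": 20.1, "y": -0.3, "z": -17.4, "gripper": 0},
    {"wx": 0, "wy": 0, "wz": 0, "x": 20.1, "y": -0.3, "z": -17.4, "gripper": 0},
  ],
)

```text
t: 18.85
eef_pos: [0.4384, -0.2442, 0.2003]
orientation: [-0.477, 0.522, -0.521, 0.477]
contact_force: [0.5, -0.4, -0.3]
finger_gap: 1.001
```

```bash
python3 - <<'E'
from h import *
snap("13",("side",)); to([.4375,-.2445,.036])
a=cv2.imread('pics/side_13.png')[80:230,280:440]; cv2.imwrite('pics/s13c.png',cv2.resize(a,None,fx=4,fy=4))
E
```

```text
eef [ 0.4385 -0.2442  0.2004] shift cm [ 0.0551 16.443  -0.085 ] q [-0.3027  0.1754  0.7751  2.0251 -0.1466  0.9966  0.4564]
[[-0.0883 -0.0007  0.9961]
 [-0.9961  0.001  -0.0883]
 [-0.0009 -1.     -0.0008]]
```

View pics/s13c.png

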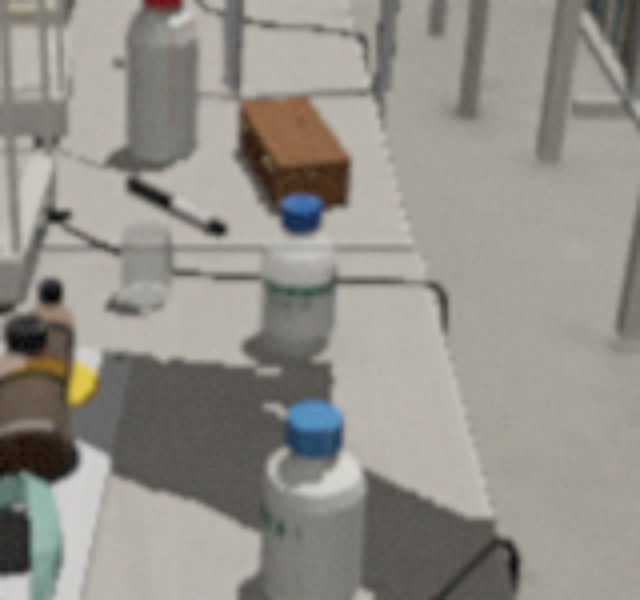

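apply_moves(
  targets=[
    {"wx": 0, "wy": 0, "wz": 0, "x": 0, "y": 2.5, "z": 0, "gripper": 0},
    {"wx": 0, "wy": 0, "wz": 0, "x": 0, "y": 5, "z": 0, "gripper": 0},
    {"wx": 0, "wy": 0, "wz": 0, "x": 0, "y": 7.5, "z": 0, "gripper": 0},
    {"wx": 0, "wy": 0, "wz": 0, "x": 0, "y": 10, "z": 0, "gripper": 0},
    {"wx": 0, "wy": 0, "wz": 0, "x": 0, "y": 12.5, "z": 0, "gripper": 0},
    {"wx": 0, "wy": 0, "wz": 0, "x": 0, "y": 14.8, "z": 0, "gripper": 0},
    {"wx": 0, "wy": 0, "wz": 0, "x": 0, "y": 16, "z": 0, "gripper": 0},
    {"wx": 0, "wy": 0, "wz": 0, "x": 0, "y": 16.4, "z": 0, "gripper": 0},
    {"wx": 0, "wy": 0, "wz": 0, "x": 0, "y": 16.4, "z": 0, "gripper": 0},
    {"wx": 0, "wy": 0, "wz": 0, "x": 0, "y": 16.4, "z": 0, "gripper": 0},
  ],
)

```text
t: 19.9
eef_pos: [0.4386, -0.245, 0.0377]
orientation: [0.477, -0.522, 0.522, -0.478]
contact_force: [-0.4, 0.6, 0.5]
finger_gap: 0.998
```

```bash
python3 - <<'E'
from h import *
snap("14",("side",)); to([.4375,-.2445,.036])
a=cv2.imread('pics/side_14.png')[80:200,300:430]; cv2.imwrite('pics/s14c.png',cv2.resize(a,None,fx=5,fy=5))
p=ctrl.observe()['eef_pos']
for q in ((0,.029,-p[2]),(0,0,.115-p[2])): print((proj("side",p+q)-[300,80])*5)
E
```

```text
eef [ 0.4386 -0.245   0.0378] shift cm [-0.0408  0.1769 -0.1177] q [-0.1222  0.4462  0.6208  2.1548 -0.4247  0.6591  0.704 ]
[[-0.0897  0.0015  0.996 ]
 [-0.996   0.0008 -0.0897]
 [-0.0009 -1.      0.0014]]
[268.49   445.6708]
[274.7435 253.4854]
```

View pics/s14c.png

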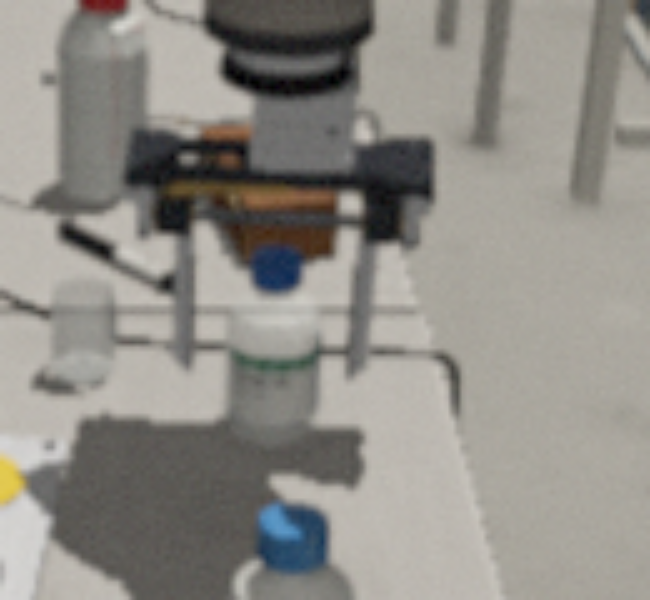

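apply_moves(
  targets=[
    {"wx": 0, "wy": 0, "wz": 0, "x": 0, "y": 0, "z": 0, "gripper": 50},
    {"wx": 0, "wy": 0, "wz": 0, "x": 0, "y": 0, "z": 0, "gripper": 80},
    {"wx": 0, "wy": 0, "wz": 0, "x": 0, "y": 0, "z": 0, "gripper": 95},
    {"wx": 0, "wy": 0, "wz": 0, "x": 0, "y": 0, "z": 0, "gripper": 105},
    {"wx": 0, "wy": 0, "wz": 0, "x": 0, "y": 0, "z": 0, "gripper": 120},
    {"wx": 0, "wy": 0, "wz": 0, "x": 0, "y": 0, "z": 0, "gripper": 255},
    {"wx": 0, "wy": 0, "wz": 0, "x": 0, "y": 0, "z": 0, "gripper": 255},
    {"wx": 0, "wy": 0, "wz": 0, "x": 0, "y": 0, "z": 0, "gripper": 255},
    {"wx": 0, "wy": 0, "wz": 0, "x": 0, "y": -1, "z": 0, "gripper": 255},
    {"wx": 0, "wy": 0, "wz": 0, "x": 0, "y": -3, "z": 0, "gripper": 255},
    {"wx": 0, "wy": 0, "wz": 0, "x": 0, "y": -5.5, "z": 0, "gripper": 255},
    {"wx": 0, "wy": 0, "wz": 0, "x": 0, "y": -8, "z": 0, "gripper": 255},
    {"wx": 0, "wy": 0, "wz": 0, "x": 0, "y": -10.5, "z": 0, "gripper": 255},
    {"wx": 0, "wy": 0, "wz": 0, "x": 0, "y": -12.5, "z": 0, "gripper": 255},
    {"wx": 0, "wy": 0, "wz": 0, "x": 0, "y": -14, "z": 0, "gripper": 255},
    {"wx": 0, "wy": 0, "wz": 0, "x": 0, "y": -14.5, "z": 0, "gripper": 255},
    {"wx": 0, "wy": 0, "wz": 0, "x": 0, "y": -14.5, "z": 0, "gripper": 255},
    {"wx": 0, "wy": 0, "wz": 0, "x": 0, "y": -14.5, "z": 0, "gripper": 255},
  ],
  grip_force=30,
)

```text
t: 21.75
eef_pos: [0.4377, -0.2448, 0.1815]
orientation: [-0.477, 0.522, -0.522, 0.477]
contact_force: [-0.6, 0.1, -1.6]
finger_gap: 0.607
```

```bash
python3 - <<'E'
from h import *
snap("15",("side",)); to([.639,.035,.18]); p=ctrl.observe()['eef_pos']
a=cv2.imread('pics/side_15.png')[30:180,280:440]; cv2.imwrite('pics/s15c.png',cv2.resize(a,None,fx=4,fy=4))
for z in(-.0375,.0775): print((proj("side",p+[0,0,z])-[280,30])*4)
E
```

```text
eef [ 0.4376 -0.2448  0.1813] shift cm [-29.6711   0.1443  17.5507] q [-0.3002  0.2069  0.7855  2.0472 -0.1797  0.9561  0.4893]
[[-0.0897 -0.0009  0.996 ]
 [-0.996   0.0013 -0.0897]
 [-0.0012 -1.     -0.001 ]]
[303.2281 366.9081]
[311.7716 212.4048]
```

View pics/s15c.png

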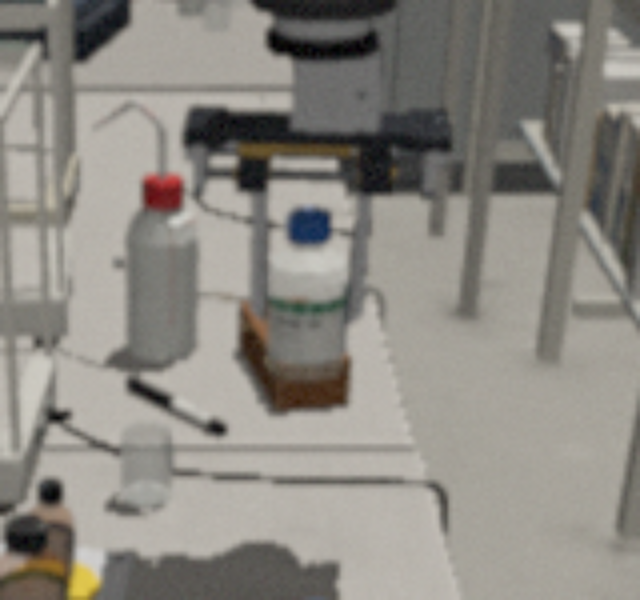

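apply_moves(
  targets=[
    {"wx": 0, "wy": 0, "wz": 0, "x": -1, "y": 0, "z": 0.6, "gripper": 255},
    {"wx": 0, "wy": 0, "wz": 0, "x": -3, "y": 0, "z": 1.8, "gripper": 255},
    {"wx": 0, "wy": 0, "wz": 0, "x": -6, "y": 0, "z": 3.5, "gripper": 255},
    {"wx": 0, "wy": 0, "wz": 0, "x": -9, "y": 0, "z": 5.3, "gripper": 255},
    {"wx": 0, "wy": 0, "wz": 0, "x": -12, "y": 0, "z": 7.1, "gripper": 255},
    {"wx": 0, "wy": 0, "wz": 0, "x": -15, "y": 0, "z": 8.9, "gripper": 255},
    {"wx": 0, "wy": 0, "wz": 0, "x": -18, "y": 0, "z": 10.6, "gripper": 255},
    {"wx": 0, "wy": 0, "wz": 0, "x": -21, "y": 0, "z": 12.4, "gripper": 255},
    {"wx": 0, "wy": 0, "wz": 0, "x": -24, "y": 0, "z": 14.2, "gripper": 255},
    {"wx": 0, "wy": 0, "wz": 0, "x": -27, "y": 0, "z": 16, "gripper": 255},
    {"wx": 0, "wy": 0, "wz": 0, "x": -29, "y": 0, "z": 17.1, "gripper": 255},
    {"wx": 0, "wy": 0, "wz": 0, "x": -29.7, "y": 0, "z": 17.5, "gripper": 255},
    {"wx": 0, "wy": 0, "wz": 0, "x": -29.7, "y": 0, "z": 17.5, "gripper": 255},
    {"wx": 0, "wy": 0, "wz": 0, "x": -29.7, "y": 0, "z": 17.5, "gripper": 255},
    {"wx": 0, "wy": 0, "wz": 0, "x": -29.7, "y": 0, "z": 17.5, "gripper": 255},
  ],
)

```text
t: 23.3
eef_pos: [0.6384, 0.0338, 0.1823]
orientation: [-0.476, 0.523, -0.522, 0.477]
contact_force: [-0.0, -0.0, -1.6]
finger_gap: 0.609
```

```bash
python3 - <<'E'
from h import *
snap("16",("side",)); to([.639,.035,.0505]); p=ctrl.observe()['eef_pos']
a=cv2.imread('pics/side_16.png')[100:250,230:390]; cv2.imwrite('pics/s16c.png',cv2.resize(a,None,fx=4,fy=4))
print('padc',(proj("side",[.639,.035,.013])-[230,100])*4)
E
```

```text
eef [0.6385 0.034  0.1824] shift cm [-0.0923 13.1931  0.0351] q [-0.6224  0.4482  0.633   1.7405 -0.3011  1.0511  0.0234]
[[-0.0913  0.0002  0.9958]
 [-0.9958  0.0011 -0.0913]
 [-0.0012 -1.      0.0001]]
padc [205.3709 460.5572]
```

View pics/s16c.png

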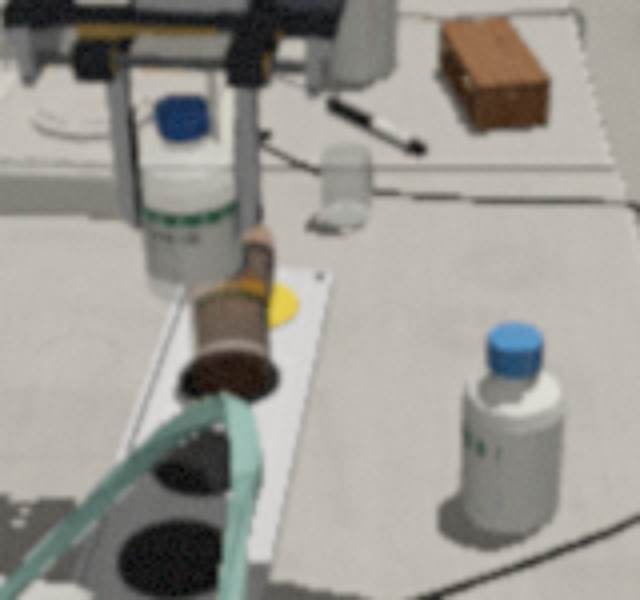

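apply_moves(
  targets=[
    {"wx": 0, "wy": 0, "wz": 0, "x": -0.1, "y": 1.5, "z": 0, "gripper": 255},
    {"wx": 0, "wy": 0, "wz": 0, "x": -0.1, "y": 4, "z": 0, "gripper": 255},
    {"wx": 0, "wy": 0, "wz": 0, "x": -0.1, "y": 6.5, "z": 0, "gripper": 255},
    {"wx": 0, "wy": 0, "wz": 0, "x": -0.1, "y": 9, "z": 0, "gripper": 255},
    {"wx": 0, "wy": 0, "wz": 0, "x": -0.1, "y": 10.8, "z": 0, "gripper": 255},
    {"wx": 0, "wy": 0, "wz": 0, "x": -0.1, "y": 11.8, "z": 0, "gripper": 255},
    {"wx": 0, "wy": 0, "wz": 0, "x": -0.1, "y": 12.3, "z": 0, "gripper": 255},
    {"wx": 0, "wy": 0, "wz": 0, "x": -0.1, "y": 12.6, "z": 0, "gripper": 255},
    {"wx": 0, "wy": 0, "wz": 0, "x": -0.1, "y": 12.6, "z": 0, "gripper": 255},
    {"wx": 0, "wy": 0, "wz": 0, "x": -0.1, "y": 12.6, "z": 0, "gripper": 255},
    {"wx": 0, "wy": 0, "wz": 0, "x": -0.1, "y": 12.6, "z": 0, "gripper": 255},
  ],
)

```text
t: 24.45
eef_pos: [0.6394, 0.0363, 0.0569]
orientation: [-0.476, 0.522, -0.522, 0.478]
contact_force: [0.7, -0.2, -1.7]
finger_gap: 0.606
```

```bash
python3 - <<'E'
from h import *
snap("17"); to([.639,.035,.0505]); p=ctrl.observe()['eef_pos']
a=cv2.imread('pics/side_17.png')[130:250,230:390]; cv2.imwrite('pics/s17c.png',cv2.resize(a,None,fx=5,fy=5))
print('padc',(proj("side",[.639,.035,.013])-[230,130])*5)
E
```

```text
eef [0.6393 0.0363 0.0567] shift cm [ 0.1344  0.6231 -0.0192] q [-0.5576  0.5929  0.5487  1.8295 -0.407   0.832   0.104 ]
[[-0.0897  0.0008  0.996 ]
 [-0.996   0.0013 -0.0897]
 [-0.0014 -1.      0.0007]]
padc [256.7136 425.6965]
```

View pics/s17c.png

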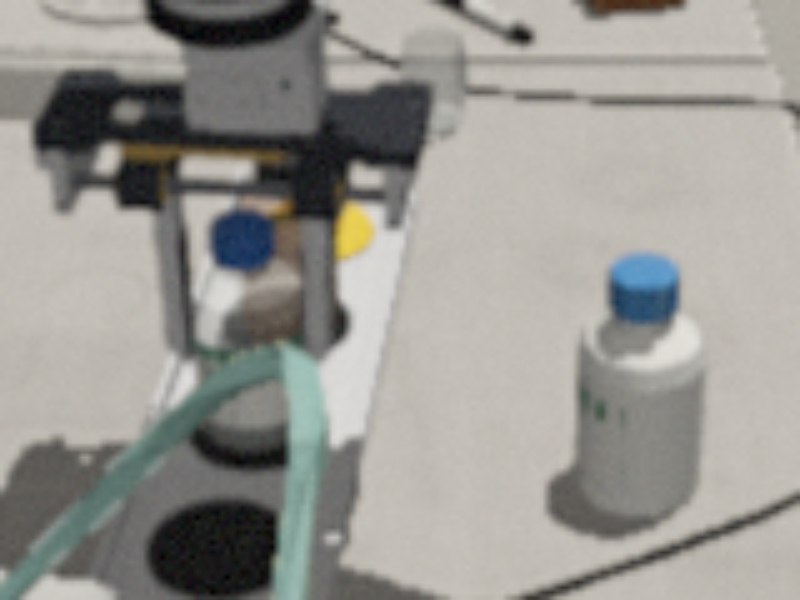

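apply_moves(
  targets=[
    {"wx": 0, "wy": 0, "wz": 0, "x": 0.1, "y": 0.2, "z": 0, "gripper": 255},
    {"wx": 0, "wy": 0, "wz": 0, "x": 0.1, "y": 0.4, "z": 0, "gripper": 255},
    {"wx": 0, "wy": 0, "wz": 0, "x": 0.1, "y": 0.5, "z": 0, "gripper": 255},
    {"wx": 0, "wy": 0, "wz": 0, "x": 0.1, "y": 0.6, "z": 0, "gripper": 255},
    {"wx": 0, "wy": 0, "wz": 0, "x": 0.1, "y": 0.6, "z": 0, "gripper": 255},
    {"wx": 0, "wy": 0, "wz": 0, "x": 0.1, "y": 0.6, "z": 0, "gripper": 255},
  ],
)

```text
t: 25.15
eef_pos: [0.639, 0.0352, 0.0502]
orientation: [-0.477, 0.522, -0.522, 0.477]
contact_force: [0.0, 0.8, -2.1]
finger_gap: 0.608
```

apply_moves(
  targets=[
    {"wx": 0, "wy": 0, "wz": 0, "x": 0, "y": 0.05, "z": 0, "gripper": 255},
    {"wx": 0, "wy": 0, "wz": 0, "x": 0, "y": 0.07, "z": 0, "gripper": 255},
    {"wx": 0, "wy": 0, "wz": 0, "x": 0, "y": 0.07, "z": 0, "gripper": 255},
  ],
)

```text
t: 25.45
eef_pos: [0.6391, 0.0352, 0.0499]
orientation: [-0.477, 0.522, -0.522, 0.477]
contact_force: [-3.6, -0.3, 4.3]
finger_gap: 0.608
```

Contact. Releasing and rising.

apply_moves(
  targets=[
    {"wx": 0, "wy": 0, "wz": 0, "x": 0, "y": 0, "z": 0, "gripper": 95},
    {"wx": 0, "wy": 0, "wz": 0, "x": 0, "y": 0, "z": 0, "gripper": 85},
    {"wx": 0, "wy": 0, "wz": 0, "x": 0, "y": 0, "z": 0, "gripper": 60},
    {"wx": 0, "wy": 0, "wz": 0, "x": 0, "y": 0, "z": 0, "gripper": 30},
    {"wx": 0, "wy": 0, "wz": 0, "x": 0, "y": 0, "z": 0, "gripper": 0},
    {"wx": 0, "wy": 0, "wz": 0, "x": 0, "y": 0, "z": 0, "gripper": 0},
    {"wx": 0, "wy": 0, "wz": 0, "x": 0, "y": -2, "z": 0, "gripper": 0},
    {"wx": 0, "wy": 0, "wz": 0, "x": 0, "y": -5, "z": 0, "gripper": 0},
    {"wx": 0, "wy": 0, "wz": 0, "x": 0, "y": -8, "z": 0, "gripper": 0},
    {"wx": 0, "wy": 0, "wz": 0, "x": 0, "y": -11, "z": 0, "gripper": 0},
    {"wx": 0, "wy": 0, "wz": 0, "x": 0, "y": -14, "z": 0, "gripper": 0},
    {"wx": 0, "wy": 0, "wz": 0, "x": 0, "y": -16, "z": 0, "gripper": 0},
    {"wx": 0, "wy": 0, "wz": 0, "x": 0, "y": -16, "z": 0, "gripper": 0},
    {"wx": 0, "wy": 0, "wz": 0, "x": 0, "y": -16, "z": 0, "gripper": 0},
  ],
)

```text
t: 26.85
eef_pos: [0.6389, 0.0352, 0.2095]
orientation: [-0.477, 0.522, -0.522, 0.478]
contact_force: [0.7, 0.1, -0.3]
finger_gap: 1.001
```

```bash
python3 - <<'E'
from h import *
o=snap("18",("side",)); to([.450,.0605,.21])
a=cv2.imread('pics/side_18.png')[130:250,230:390]; cv2.imwrite('pics/s18c.png',cv2.resize(a,None,fx=5,fy=5))
E
```

```text
eef [0.6385 0.0352 0.2088] shift cm [ -0.8325  -0.1074 -19.0033] q [-0.6365  0.4239  0.6479  1.7133 -0.2835  1.1002  0.0092]
[[-0.0896 -0.0007  0.996 ]
 [-0.996   0.0011 -0.0896]
 [-0.001  -1.     -0.0008]]
```

View pics/s18c.png

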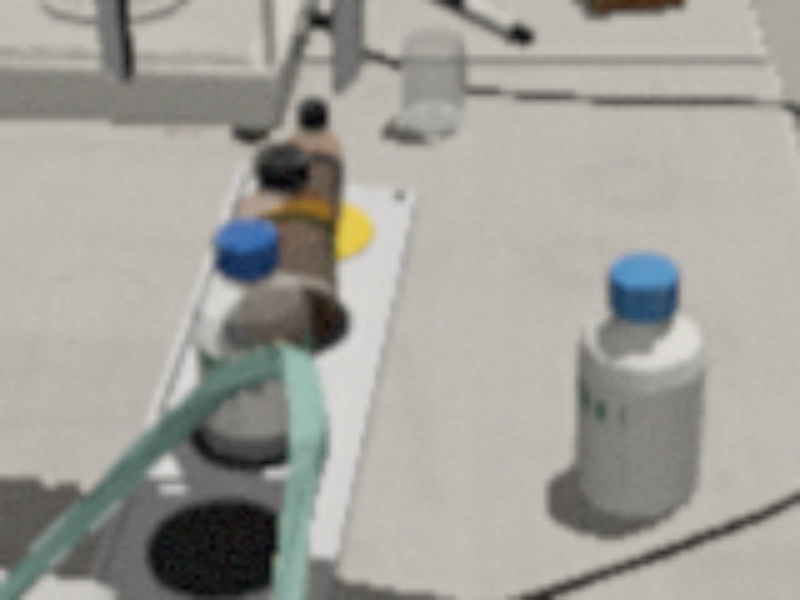

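apply_moves(
  targets=[
    {"wx": 0, "wy": 0, "wz": 0, "x": -0.2, "y": 0, "z": -3, "gripper": 0},
    {"wx": 0, "wy": 0, "wz": 0, "x": -0.4, "y": 0, "z": -7, "gripper": 0},
    {"wx": 0, "wy": 0, "wz": 0, "x": -0.6, "y": 0, "z": -11, "gripper": 0},
    {"wx": 0, "wy": 0, "wz": 0, "x": -0.8, "y": 0, "z": -15, "gripper": 0},
    {"wx": 0, "wy": 0, "wz": 0, "x": -0.8, "y": 0, "z": -18, "gripper": 0},
    {"wx": 0, "wy": 0, "wz": 0, "x": -0.8, "y": 0, "z": -19, "gripper": 0},
    {"wx": 0, "wy": 0, "wz": 0, "x": -0.8, "y": 0, "z": -19, "gripper": 0},
    {"wx": 0, "wy": 0, "wz": 0, "x": -0.8, "y": 0, "z": -19, "gripper": 0},
    {"wx": 0, "wy": 0, "wz": 0, "x": -0.8, "y": 0, "z": -19, "gripper": 0},
  ],
)

```text
t: 27.8
eef_pos: [0.4515, 0.0599, 0.2094]
orientation: [0.477, -0.522, 0.522, -0.477]
contact_force: [-0.4, -0.1, 0.0]
finger_gap: 0.999
```

```bash
python3 - <<'E'
from h import *
snap("19",("side",)); to([.450,.0605,.041])
a=cv2.imread('pics/side_19.png')[120:270,280:440]; cv2.imwrite('pics/s19c.png',cv2.resize(a,None,fx=4,fy=4))
p=ctrl.observe()['eef_pos']
for q in ((0,0,0),(0,.031,-p[2]),(0,0,.125-p[2])): print((proj("side",p+q)-[280,120])*4)
E
```

```text
eef [0.4513 0.0598 0.2094] shift cm [-0.059  16.8377 -0.142 ] q [-0.9107  0.0418  0.6678  2.1029 -0.0306  1.0058 -0.3176]
[[-0.0906  0.0002  0.9959]
 [-0.9959 -0.     -0.0906]
 [-0.     -1.      0.0002]]
[321.9591 126.2027]
[306.0476 454.6116]
[313.5696 254.6593]
```

View pics/s19c.png

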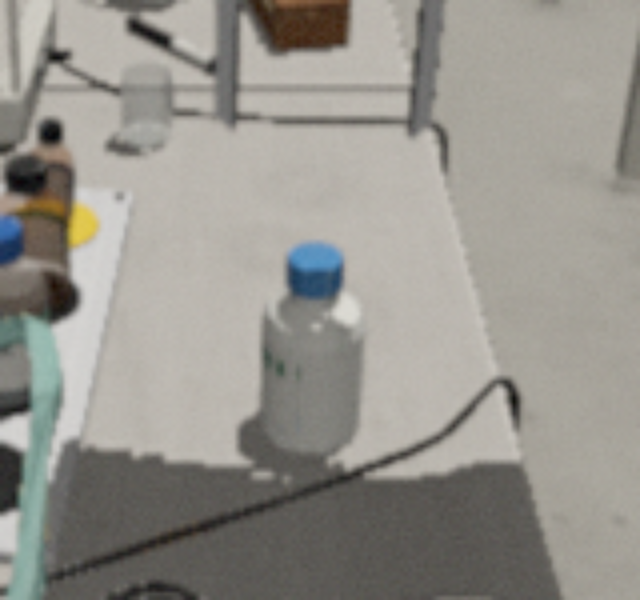

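apply_moves(
  targets=[
    {"wx": 0, "wy": 0, "wz": 0, "x": 0, "y": 2.5, "z": -0.1, "gripper": 0},
    {"wx": 0, "wy": 0, "wz": 0, "x": 0, "y": 5, "z": -0.1, "gripper": 0},
    {"wx": 0, "wy": 0, "wz": 0, "x": 0, "y": 7.5, "z": -0.1, "gripper": 0},
    {"wx": 0, "wy": 0, "wz": 0, "x": 0, "y": 10, "z": -0.1, "gripper": 0},
    {"wx": 0, "wy": 0, "wz": 0, "x": 0, "y": 12.5, "z": -0.1, "gripper": 0},
    {"wx": 0, "wy": 0, "wz": 0, "x": 0, "y": 15, "z": -0.1, "gripper": 0},
    {"wx": 0, "wy": 0, "wz": 0, "x": 0, "y": 16.2, "z": -0.1, "gripper": 0},
    {"wx": 0, "wy": 0, "wz": 0, "x": 0, "y": 16.7, "z": -0.1, "gripper": 0},
    {"wx": 0, "wy": 0, "wz": 0, "x": 0, "y": 16.7, "z": -0.1, "gripper": 0},
    {"wx": 0, "wy": 0, "wz": 0, "x": 0, "y": 16.7, "z": -0.1, "gripper": 0},
  ],
)

```text
t: 28.85
eef_pos: [0.4501, 0.0604, 0.0433]
orientation: [-0.476, 0.522, -0.522, 0.478]
contact_force: [0.0, 0.6, -0.4]
finger_gap: 1.002
```

```bash
python3 - <<'E'
from h import *
snap("20",("side",)); to([.450,.0605,.041])
a=cv2.imread('pics/side_20.png')[120:270,280:440]; cv2.imwrite('pics/s20c.png',cv2.resize(a,None,fx=4,fy=4))
E
```

```text
eef [0.4502 0.0605 0.0434] shift cm [ 0.005   0.2405 -0.0158] q [-0.7619  0.3508  0.5763  2.2531 -0.3329  0.6153 -0.029 ]
[[-0.0898  0.0015  0.996 ]
 [-0.996   0.0018 -0.0898]
 [-0.0019 -1.      0.0013]]
```

View pics/s20c.png

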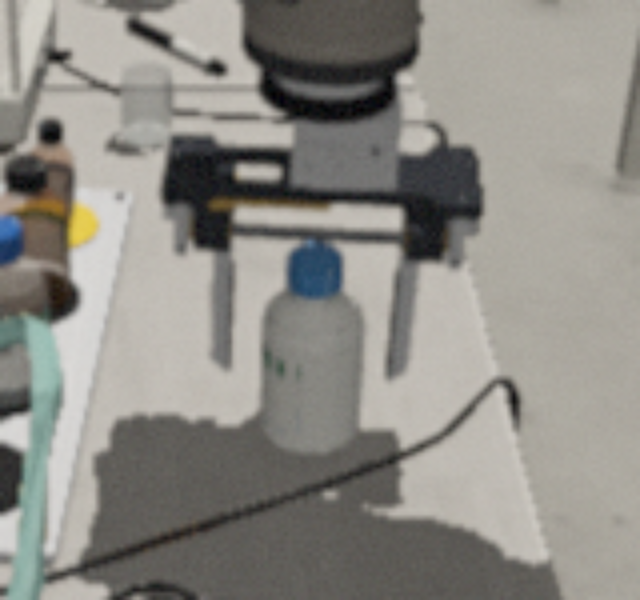

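Well aligned; gripping and lifting.

apply_moves(
  targets=[
    {"wx": 0, "wy": 0, "wz": 0, "x": 0, "y": 0, "z": 0, "gripper": 45},
    {"wx": 0, "wy": 0, "wz": 0, "x": 0, "y": 0, "z": 0, "gripper": 70},
    {"wx": 0, "wy": 0, "wz": 0, "x": 0, "y": 0, "z": 0, "gripper": 85},
    {"wx": 0, "wy": 0, "wz": 0, "x": 0, "y": 0, "z": 0, "gripper": 95},
    {"wx": 0, "wy": 0, "wz": 0, "x": 0, "y": 0, "z": 0, "gripper": 110},
    {"wx": 0, "wy": 0, "wz": 0, "x": 0, "y": 0, "z": 0, "gripper": 255},
    {"wx": 0, "wy": 0, "wz": 0, "x": 0, "y": 0, "z": 0, "gripper": 255},
    {"wx": 0, "wy": 0, "wz": 0, "x": 0, "y": 0, "z": 0, "gripper": 255},
    {"wx": 0, "wy": 0, "wz": 0, "x": 0, "y": -1, "z": 0, "gripper": 255},
    {"wx": 0, "wy": 0, "wz": 0, "x": 0, "y": -3, "z": 0, "gripper": 255},
    {"wx": 0, "wy": 0, "wz": 0, "x": 0, "y": -5.5, "z": 0, "gripper": 255},
    {"wx": 0, "wy": 0, "wz": 0, "x": 0, "y": -8, "z": 0, "gripper": 255},
    {"wx": 0, "wy": 0, "wz": 0, "x": 0, "y": -10.5, "z": 0, "gripper": 255},
    {"wx": 0, "wy": 0, "wz": 0, "x": 0, "y": -12.5, "z": 0, "gripper": 255},
    {"wx": 0, "wy": 0, "wz": 0, "x": 0, "y": -13, "z": 0, "gripper": 255},
    {"wx": 0, "wy": 0, "wz": 0, "x": 0, "y": -13, "z": 0, "gripper": 255},
    {"wx": 0, "wy": 0, "wz": 0, "x": 0, "y": -13, "z": 0, "gripper": 255},
  ],
  grip_force=35,
)

```text
t: 30.6
eef_pos: [0.4489, 0.0601, 0.1718]
orientation: [-0.477, 0.522, -0.522, 0.477]
contact_force: [0.2, 0.9, -3.3]
finger_gap: 0.65
```

```bash
python3 - <<'E'
from h import *
snap("21",("side",)); to([.6475,.1285,.17]); p=ctrl.observe()['eef_pos']
a=cv2.imread('pics/side_21.png')[80:260,240:440]; cv2.imwrite('pics/s21c.png',cv2.resize(a,None,fx=3,fy=3))
for z in(-.0433,.0817): print((proj("side",p+[0,0,z])-[240,80])*3)
E
```

```text
eef [0.4488 0.06   0.1716] shift cm [-8.6078  0.1429 19.1722] q [-0.9202  0.1005  0.6987  2.1512 -0.0821  0.916  -0.2638]
[[-0.0898 -0.0011  0.996 ]
 [-0.996   0.0003 -0.0898]
 [-0.0002 -1.     -0.0012]]
[358.6867 307.5262]
[368.5642 160.3861]
```

View pics/s21c.png

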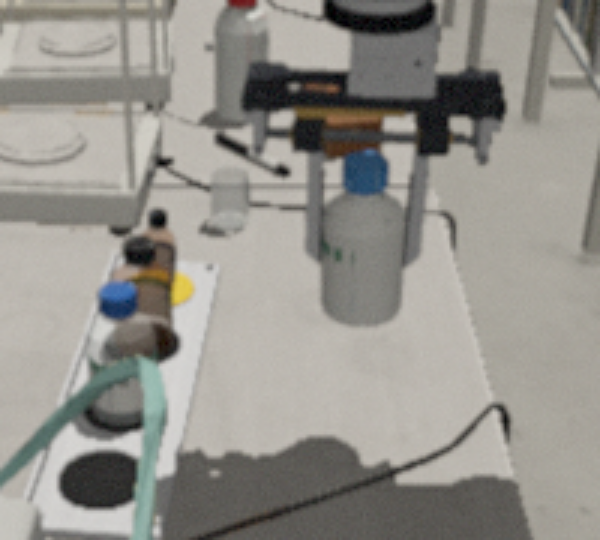

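apply_moves(
  targets=[
    {"wx": 0, "wy": 0, "wz": 0, "x": -1, "y": 0, "z": 0.3, "gripper": 255},
    {"wx": 0, "wy": 0, "wz": 0, "x": -3, "y": 0, "z": 1, "gripper": 255},
    {"wx": 0, "wy": 0, "wz": 0, "x": -5.5, "y": 0, "z": 2.5, "gripper": 255},
    {"wx": 0, "wy": 0, "wz": 0, "x": -7.5, "y": 0, "z": 4.5, "gripper": 255},
    {"wx": 0, "wy": 0, "wz": 0, "x": -8.6, "y": 0, "z": 7, "gripper": 255},
    {"wx": 0, "wy": 0, "wz": 0, "x": -8.6, "y": 0, "z": 10, "gripper": 255},
    {"wx": 0, "wy": 0, "wz": 0, "x": -8.6, "y": 0, "z": 13, "gripper": 255},
    {"wx": 0, "wy": 0, "wz": 0, "x": -8.6, "y": 0, "z": 16, "gripper": 255},
    {"wx": 0, "wy": 0, "wz": 0, "x": -8.6, "y": 0, "z": 18.2, "gripper": 255},
    {"wx": 0, "wy": 0, "wz": 0, "x": -8.6, "y": 0, "z": 19.1, "gripper": 255},
    {"wx": 0, "wy": 0, "wz": 0, "x": -8.6, "y": 0, "z": 19.1, "gripper": 255},
    {"wx": 0, "wy": 0, "wz": 0, "x": -8.6, "y": 3, "z": 19.1, "gripper": 255},
    {"wx": 0, "wy": 0, "wz": 0, "x": -8.6, "y": 6, "z": 19.1, "gripper": 255},
    {"wx": 0, "wy": 0, "wz": 0, "x": -8.6, "y": 8.5, "z": 19.1, "gripper": 255},
    {"wx": 0, "wy": 0, "wz": 0, "x": -8.6, "y": 10, "z": 19.1, "gripper": 255},
    {"wx": 0, "wy": 0, "wz": 0, "x": -8.6, "y": 10.5, "z": 19.1, "gripper": 255},
    {"wx": 0, "wy": 0, "wz": 0, "x": -8.6, "y": 10.5, "z": 19.1, "gripper": 255},
    {"wx": 0, "wy": 0, "wz": 0, "x": -8.6, "y": 10.5, "z": 19.1, "gripper": 255},
    {"wx": 0, "wy": 0, "wz": 0, "x": -8.6, "y": 10.5, "z": 19.1, "gripper": 255},
  ],
)

```text
t: 32.55
eef_pos: [0.6481, 0.129, 0.0689]
orientation: [-0.476, 0.522, -0.522, 0.478]
contact_force: [-0.2, -0.8, -3.9]
finger_gap: 0.656
```

```bash
python3 - <<'E'
from h import *
snap("22",("side",)); to([.6475,.1285,.056]); p=ctrl.observe()['eef_pos']
a=cv2.imread('pics/side_22.png')[140:260,220:380]; cv2.imwrite('pics/s22c.png',cv2.resize(a,None,fx=5,fy=5))
print('padc',(proj("side",[.6475,.1285,.013])-[220,140])*5,'base',(proj("side",p-[0,0,.0433])-[220,140])*5)
E
```

```text
eef [0.648  0.129  0.0687] shift cm [ 0.0583  1.2726 -0.0438] q [-0.6912  0.6066  0.5558  1.7748 -0.4048  0.874  -0.0414]
[[-0.0897  0.0016  0.996 ]
 [-0.996   0.0017 -0.0897]
 [-0.0018 -1.      0.0014]]
padc [272.0274 496.0891] base [269.2495 476.5267]
```

View pics/s22c.png

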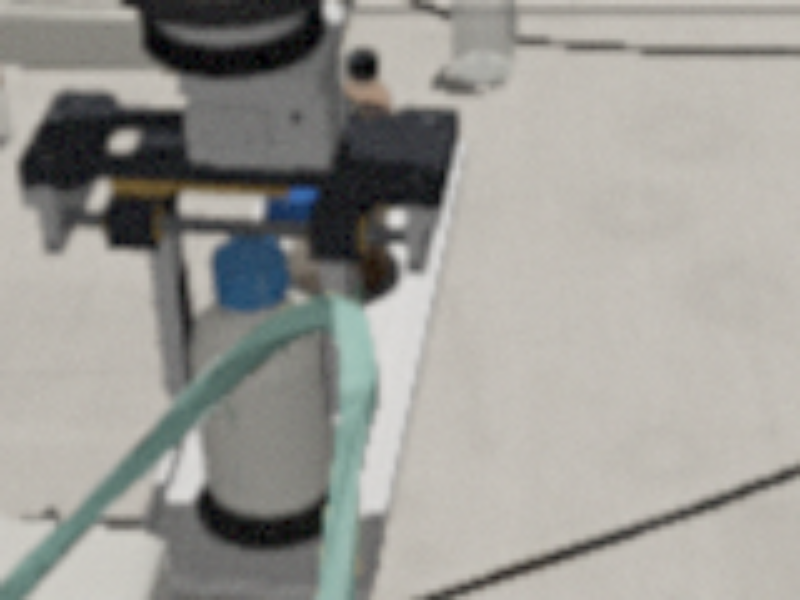

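apply_moves(
  targets=[
    {"wx": 0, "wy": 0, "wz": 0, "x": 0.05, "y": 0.3, "z": 0, "gripper": 255},
    {"wx": 0, "wy": 0, "wz": 0, "x": 0.05, "y": 0.6, "z": 0, "gripper": 255},
    {"wx": 0, "wy": 0, "wz": 0, "x": 0.05, "y": 0.85, "z": -0.05, "gripper": 255},
    {"wx": 0, "wy": 0, "wz": 0, "x": 0.05, "y": 1.05, "z": -0.05, "gripper": 255},
    {"wx": 0, "wy": 0, "wz": 0, "x": 0.05, "y": 1.15, "z": -0.05, "gripper": 255},
    {"wx": 0, "wy": 0, "wz": 0, "x": 0.05, "y": 1.2, "z": -0.05, "gripper": 255},
    {"wx": 0, "wy": 0, "wz": 0, "x": 0.05, "y": 1.2, "z": -0.05, "gripper": 255},
    {"wx": 0, "wy": 0, "wz": 0, "x": 0.05, "y": 1.2, "z": -0.05, "gripper": 255},
  ],
)

```text
t: 33.4
eef_pos: [0.6469, 0.1284, 0.0558]
orientation: [-0.477, 0.522, -0.522, 0.477]
contact_force: [-1.1, 0.3, -1.0]
finger_gap: 0.649
```

apply_moves(
  targets=[
    {"wx": 0, "wy": 0, "wz": 0, "x": 0, "y": 0.03, "z": 0, "gripper": 255},
    {"wx": 0, "wy": 0, "wz": 0, "x": 0, "y": 0.05, "z": 0, "gripper": 255},
    {"wx": 0, "wy": 0, "wz": 0, "x": 0, "y": 0.05, "z": 0, "gripper": 255},
  ],
)

```text
t: 33.7
eef_pos: [0.6469, 0.1284, 0.0557]
orientation: [-0.477, 0.522, -0.522, 0.477]
contact_force: [-3.6, 0.5, 7.5]
finger_gap: 0.65
```

apply_moves(
  targets=[
    {"wx": 0, "wy": 0, "wz": 0, "x": 0, "y": 0, "z": 0, "gripper": 85},
    {"wx": 0, "wy": 0, "wz": 0, "x": 0, "y": 0, "z": 0, "gripper": 75},
    {"wx": 0, "wy": 0, "wz": 0, "x": 0, "y": 0, "z": 0, "gripper": 50},
    {"wx": 0, "wy": 0, "wz": 0, "x": 0, "y": 0, "z": 0, "gripper": 20},
    {"wx": 0, "wy": 0, "wz": 0, "x": 0, "y": 0, "z": 0, "gripper": 0},
    {"wx": 0, "wy": 0, "wz": 0, "x": 0, "y": 0, "z": 0, "gripper": 0},
    {"wx": 0, "wy": 0, "wz": 0, "x": 0, "y": -2, "z": 0, "gripper": 0},
    {"wx": 0, "wy": 0, "wz": 0, "x": 0, "y": -5, "z": 0, "gripper": 0},
    {"wx": 0, "wy": 0, "wz": 0, "x": 0, "y": -8, "z": 0, "gripper": 0},
    {"wx": 0, "wy": 0, "wz": 0, "x": 0, "y": -11, "z": 0, "gripper": 0},
    {"wx": 0, "wy": 0, "wz": 0, "x": 0, "y": -14, "z": 0, "gripper": 0},
    {"wx": 0, "wy": 0, "wz": 0, "x": 0, "y": -16, "z": 0, "gripper": 0},
    {"wx": 0, "wy": 0, "wz": 0, "x": 0, "y": -16, "z": -4, "gripper": 0},
    {"wx": 0, "wy": 0, "wz": 0, "x": 0, "y": -16, "z": -8, "gripper": 0},
    {"wx": 0, "wy": 0, "wz": 0, "x": 0, "y": -16, "z": -12, "gripper": 0},
    {"wx": 0, "wy": 0, "wz": 0, "x": 0, "y": -16, "z": -16, "gripper": 0},
    {"wx": 0, "wy": 0, "wz": 0, "x": 0, "y": -16, "z": -16, "gripper": 0},
    {"wx": 0, "wy": 0, "wz": 0, "x": 0, "y": -16, "z": -16, "gripper": 0},
  ],
)

```text
t: 35.5
eef_pos: [0.4872, 0.1432, 0.2157]
orientation: [-0.477, 0.522, -0.521, 0.478]
contact_force: [0.9, -0.2, 0.0]
finger_gap: 1.002
```

```bash
python3 - <<'E'
from h import *
o=snap("23")
s=cv2.imread('pics/side_23.png'); to([.48,.4,.21])
a=cv2.imread('pics/top_23.png')[130:260,170:450]; cv2.imwrite('pics/t23c.png',cv2.resize(a,None,fx=2.8,fy=2.8,interpolation=2))
E
```

```text
eef [0.4883 0.1426 0.2155] shift cm [-25.5573   0.5769  -3.1455] q [-1.0131  0.1568  0.6784  1.9926 -0.1157  1.0281 -0.371 ]
[[-0.09    0.001   0.9959]
 [-0.9959  0.0013 -0.09  ]
 [-0.0013 -1.      0.0009]]
```

View pics/side_23.png

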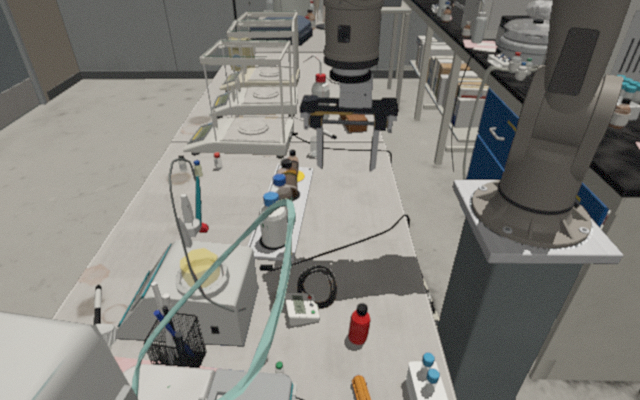

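View pics/t23c.png

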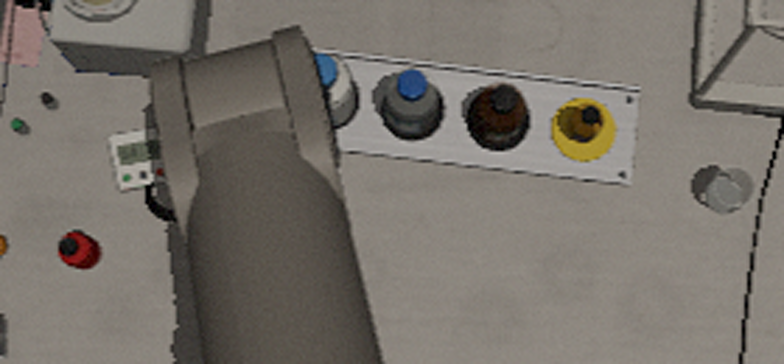

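Everything stands, in order. I'll move the arm left to clear the top view and measure the centring.

apply_moves(
  targets=[
    {"wx": 0, "wy": 0, "wz": 0, "x": -4, "y": -1, "z": -1, "gripper": 0},
    {"wx": 0, "wy": 0, "wz": 0, "x": -8, "y": -2, "z": -2, "gripper": 0},
    {"wx": 0, "wy": 0, "wz": 0, "x": -12, "y": -3, "z": -3, "gripper": 0},
    {"wx": 0, "wy": 0, "wz": 0, "x": -16, "y": -3, "z": -4, "gripper": 0},
    {"wx": 0, "wy": 0, "wz": 0, "x": -20, "y": -3, "z": -5, "gripper": 0},
    {"wx": 0, "wy": 0, "wz": 0, "x": -24, "y": -3, "z": -6, "gripper": 0},
    {"wx": 0, "wy": 0, "wz": 0, "x": -27, "y": -3, "z": -7, "gripper": 0},
    {"wx": 0, "wy": 0, "wz": 0, "x": -27, "y": -3, "z": -7, "gripper": 0},
    {"wx": 0, "wy": 0, "wz": 0, "x": -27, "y": -3, "z": -7, "gripper": 0},
  ],
)

```text
t: 36.5
eef_pos: [0.4427, 0.4179, 0.2446]
orientation: [0.477, -0.522, 0.522, -0.477]
contact_force: [1.7, -1.5, -0.4]
finger_gap: 1.001
```

```bash
python3 - <<'E'
from h import *
np.set_printoptions(precision=4,suppress=True)
o=snap("24")
pads=[(.6208,-.154),(.6288,-.060),(.6379,.0347),(.6464,.1283)]
for n in o:
    P=cloud(n,o[n][1])
    for (x,y),h in zip(pads,(.098,.118,.128,.138)):
        m=(abs(P[...,0]-x)<.03)&(abs(P[...,1]-y)<.03)&(abs(P[...,2]-h)<.006)&(o[n][1]>0)
        uv=np.argwhere(m)[:,::-1]; print(n,m.sum(),(ray(n,*uv.mean(0),h)-[x,y,0])*1000 if m.sum() else '')
a=cv2.imread('pics/top_24.png')[130:260,170:450]; cv2.imwrite('pics/t24c.png',cv2.resize(a,None,fx=2.8,fy=2.8,interpolation=2))
for nm,c in(("beaker",(.5558,-.3141,.058)),("red",(.4646,.3854,.085))):
    P=cloud("top",o["top"][1]); m=(np.hypot(P[...,0]-c[0],P[...,1]-c[1])<.05)&(P[...,2]>c[2]-.01); t=P[m]; print(nm,t.mean(0) if m.sum() else '')
E
```

```text
side 32 [-0.4504  4.5428 98.    ]
side 68 [  1.3954   2.6118 118.    ]
side 93 [  1.604   3.868 128.   ]
side 131 [  2.2278   2.5959 138.    ]
top 31 [-2.9398 -0.8089 98.    ]
top 74 [ -1.6519  -1.8782 118.    ]
top 89 [ -0.9969  -2.0475 128.    ]
top 99 [  0.2712  -1.9653 138.    ]
beaker [ 0.5559 -0.3142  0.0564]
red [0.4627 0.3869 0.5848]
```

View pics/t24c.png

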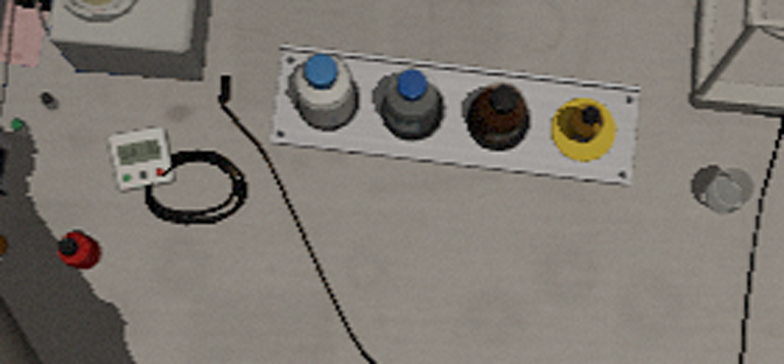

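Offsets from the pad centres are at most about 3 mm in the top view. The row is in order, and the beaker and timer are where they were. Handing in.

```bash
python3 -c "
from workcell import ctrl
print(ctrl.finish_job())"
```

```text
the job is handed in; nothing more can be done
None
```

All four bottles are lined up on the rail in height order: dropper on the yellow pad, then amber, clear, and buffer on the far end pad. I handed the job in at about 36.6 s.

- **Setting down:** I lowered each bottle in steps of 1 mm or less until it touched. The upward force readings at contact were about 4 to 13 N, with amber the highest. I then opened the gripper and rose straight up.
- **Centring:** In the last top view all four stand upright, with cap offsets from the pad centres of at most 3.1 mm. The side view gives up to 4.6 mm, mainly along the row and in the opposite direction to the top view. The two cameras already disagreed by 2–7 mm on where the caps stood at the start, so I take the true error to be about 1–3 mm.
- **Bystanders:** The beaker measured within 0.1 mm of where it began. By eye, the timer and the red look-alike had not moved. My numeric check on the red bottle failed because the arm covered it, so it rests on the picture alone.
- **Refused call:** One move call was refused because its rows lacked some fields. The arm did not move, and I repeated it with all fields.

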